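# Close a denture flask press with a ring spanner

## Robot

A 7-joint arm with a two-finger parallel gripper is mounted at the origin on the work surface. World frame = base frame: x ahead of the robot, y to its left, z up, the work surface at z = 0. Lengths are in mm, angles in rad, forces in N, time in s.
With the tool pointing down it reaches from about 400 to 875 mm from the base axis. Payload 4.4 kg.
Tool frame: the origin (TCP) lies midway between the tips of the shut fingers; the grasp point (between the pads) lies 19 mm behind it; z points along the fingers, y is the direction in which the jaws open and shut (so a half turn about z gives the same grasp; the last joint's range is limited). The gripper opens to 85 mm and grips with 20 to 120 N. Pads are 22 mm wide; open, the fingers measure 114 mm over their backs; the gripper's body (76 mm by 85 mm) begins 54 mm behind the grasp point. The pads swing forward as they close: fully open they stand 13 mm farther back than shut.
Start: joints at [-1.245, 0.628, 0.038, 1.517, -0.027, 0.996, -0.02], TCP at [248.181, 600.77, 194.813] pointing down, gripper open.
Joint ranges: [-3.06, 3.06], [-0.37, 2.12], [-1.25, 1.32], [0.18, 2.47], [-1.1, 4.24], [0.23, 1.98], [-2.94, 2.94]. Speed limits (rad/s): [2.57, 2.57, 3.14, 3.14, 3.14, 3.14, 3.14].

## Interface

Orientations are given as [roll, pitch, yaw] about the fixed x, y, z axes, in that order (R = Rz(yaw) Ry(pitch) Rx(roll)).
In Python, from cell import ctrl, vision gives the robot as it stands.
- The arm moves only by the tool play_rows, never from a script. Its arguments are lists of equal length, an entry for each row: "slide": the shift along the tool's x, y, z in mm, a list of three; "turn": the turn about the tool's z in rad; "fingers": the opening, from 0 (shut) to 1 (fully open). A call has 1 to 5 rows; each row is the pose to reach, as a shift and turn from the pose measured when the call began, along the tool's axes at that moment; what a row does not reach only later rows make up. A row lasts 1/8 s, in which the tool goes at most 62.5 mm and 10.7 degrees, less where a joint would pass 70% of its speed; a pose out of reach is approached as far as the arm can. A call with a gripper value outside its range is refused whole. The fingers move at their own pace and stop on an object; the grip force is fixed at half the most. Time passes only in rows, so rows that repeat a pose let the fingers close. It gives the time, the measured TCP pose, the force and the opening at its end, in the units of the state.
- ctrl.read_state(): the state, without advancing time (a new reading comes with each control period).
- vision.get_image(name): name is "scene" or "top" or "wrist"; returns (picture, depth): 400x640x3 uint8, blue, green, red; 400x640 float32, mm along the optical axis (not along the pixel's ray), 0 where there is no reading.
- vision.camera_params(name): a dict with "fx", "fy", "cx", "cy" (pixels), "dist_coeffs" ([k1, k2, p1, p2, k3] as OpenCV has them; the pictures are not rectified), "position" and "rotation" of the camera in the world. Camera axes: x right, y up, looking along -z (the intrinsics and any distortion apply to the point x, -y, -z); pixel columns grow to the right and rows downward; lengths in mm; the calibration is good to about 2 mm. A picture is of the moment at which its call begins: read the wrist's pose just before it. camera_params takes no time and is no camera call; for the wrist camera it gives the pose at the moment of the call.
- ctrl.finish_job(): hands the job in, once; it reports no verdict.
The state is a dict: "clock": time; "qpos": joint angles; "qd": joint speeds; "tau": joint torques, N m; "eef_pos": TCP position; "tool_rot": TCP orientation; "force": force on the tool from outside, world axes, zero at the start; "torque": the same for the moment, N m; "width": finger opening in mm.
Only numpy, scipy, OpenCV 4.12 (cv2) and the standard library are available. Lean on these libraries where they do the work, as an engineer would, in place of code of your own. Each camera call takes 0.05 s, during which the arm holds its last target.

## Task

Take the ring spanner from the blue mat, fit its large ring fully down over the hexagon nut on the flask press and tighten the nut clockwise in short strokes between the columns, lifting and reseating the spanner for each new stroke, until the nut pulls up tight and the yellow torque-limiting ring under it just slips along with it, by a few degrees and no more than 10. Turn gently by feel and do not force the spanner against the columns or the press. Then lay the spanner flat back on the blue mat and leave everything else alone.

Things in the scene. Friction and masses are not known exactly. Their poses are not given: they have to be found in the camera images.
- spanner_grip (a point): Middle (and about the balance point) of the raised handle bar of a steel double-ended cranked ring spanner, 230 mm long, 0.32 kg. The bar is 14 mm wide, 14 mm high, 80 mm long, to be gripped across its width; this point is 38 mm above the underside of both rings, on which it lies flat. Axes: x from the small ring to the large ring, y across, z up as it lies.
- spanner_ring (a point): Centre of the spanner's large ring, 7 mm above its underside: 95 mm along the spanner's +x from spanner_grip and 31 mm lower. Ring 14 mm high, about 46 mm wide, through hexagon hole 31.6 mm across flats, one pair of flats square to the spanner's x. The small ring (20 mm hole, 95 mm along -x from spanner_grip) does not fit the nut.
- nut_center (a point): Middle of the dark steel hexagon nut, 11.5 mm above the press's top plate: 30 mm across flats, with a brass top tapering over 7 mm to 22 mm, 11.5 mm above this point. Flange below it 54 mm wide, its top 6.5 mm under this point; fully down, the spanner ring rests on it, spanner_ring 0.5 mm above this point. One pair of flats is square to the nut's x: the spanner fits at the nut's yaw or 60 degree steps from it.
- nut_mark (a point): White tick on the nut's flange, 22 mm from the nut's upright axis along the nut's x; it turns with the nut. The nut turns on the spot; clockwise seen from above tightens. It runs at about 0.3 N m (3 N at the handle's middle) and stays where it is left. After 92 to 125 degrees, at a place that cannot be seen, it pulls up tight. Spanner play on the nut is about 6 degrees each way.
- ring_mark (a point): Red mark on the yellow torque-limiting ring round the nut (80 mm wide, 5 mm thick, lying on the top plate), 36 mm from the nut's axis; 1 degree of slip moves it 0.63 mm. The ring stays still until the nut has pulled up tight; then, at about 1.2 N m (felt at the handle as force and as twist together), it slips clockwise with the nut, and stays where it is left.
- press: Flask press fixed to the table: grey base 150 x 150 mm, brass flask, aluminium top plate 86 x 128 mm with upper face 80 mm up, four steel columns 20 mm thick, 146 mm tall, at x = +-24, y = +-50 mm. Origin: centre of underside, below the nut; -x side towards the robot. With the spanner's x along the press's x (handle over the -x side) it can swing 46 degrees each way before striking a column.
- mat: Blue mat fixed to the table, 300 mm (its x) by 190 mm (its y), 3 mm thick. Origin: centre of its underside. The spanner starts lying on it and must finish lying on it.
- model_a: Bystander: white plaster dental model, 60 mm.
- model_b: Bystander: buff plaster dental model, 60 mm.
- spare_flask: Bystander: round brass flask, 92 mm wide, 50 mm high.
- resin_jar: Bystander: clear jar with a white cap, 54 mm wide, 70 mm high.
- mix_bowl: Bystander: green mixing bowl, 110 mm wide, 60 mm high.
- spare_nut: Bystander: small loose flange nut, 48 mm wide, 18 mm high.
- wax_spatula: Bystander: spatula, 160 mm long.

How it is judged (in metres and radians):
On the way, in this order (a step that is already met when the one before it is completed fails the run):
1. the spanner's large ring is fully down over the nut (horizontal distance between spanner_ring and nut_center below 0.004 m and z of spanner_ring in the frame of nut_center below 0.004 m), for 0.1 s.
2. the nut has been partly turned, not yet tight, and the spanner lifted off it for a new stroke (distance of nut_mark from where it was at the start of the episode above 0.003 m and distance of ring_mark from where it was at the start of the episode below 0.0015 m and z of spanner_ring in the frame of nut_center above 0.016 m), for 0.05 s.
3. with the spanner seated on the nut again, the nut has pulled up tight and the yellow ring has slipped by at least 1.5 mm at its mark (distance of ring_mark from where it was at the start of the episode above 0.0015 m and horizontal distance between spanner_ring and nut_center below 0.004 m and z of spanner_ring in the frame of nut_center below 0.006 m), for 0.1 s.
At the end, for the whole second after the job is handed in: The yellow ring's mark has moved 1.5 to 7.5 mm (about 2.5 to 12 degrees of slip), and the spanner lies flat on the mat (tilt under 7 degrees), the middle of its handle within 110 mm (along the mat) and 80 mm (across it) of the mat's middle (distance of ring_mark from where it was at the start of the episode between 0.0015 and 0.0075 m and x of spanner_grip in the frame of mat between -0.11 and 0.11 m and y of spanner_grip in the frame of mat between -0.08 and 0.08 m and z of spanner_grip in the frame of mat between 0.03 and 0.05 m and angle between spanner_grip's own z axis and vertical below 0.12 rad); the robot touches nothing.
It fails at once if the spanner is forced against the nut, the columns or the press (contact forces adding up to over 160 N; the ring slips at roughly 80 N) (contact force between spanner and press above 160 N).
It fails at once if the fingers or the arm push on the press or the nut (over 5 N) (contact force between any of the fingers, the arm and press above 5 N).
It fails at once if a bystander is pushed more than 25 mm (distance of any of model_a, model_b, spare_flask, resin_jar, mix_bowl, spare_nut, wax_spatula from where it was at the start of the episode above 0.025 m).
It also fails if it takes over 72 s, if anything falls off the work surface, if the arm or the gripper's body presses on something with over 40 N, if the wrist force passes 120 N, or if a joint passes its speed limit or range.

## Working session

There is one attempt and no reset: what is moved stays moved. The work goes in short steps, Python scripts to look and compute and a tool call to move; the robot and the scene stay as the last step left them, time stands still between calls to the robot, and variables do not carry over. Pictures are saved under pics/ and viewed, and the job is handed in when it is done.

Besides the shell and the picture viewer there is one more tool, called after "Emit:" in YAML: its name, and indented under it one key for each argument. play_rows: Moves the arm, as the interface text tells. Its arguments: {"type":"object","properties":{"slide":{"type":"array"},"turn":{"type":"array"},"fingers":{"type":"array"}},"required":["slide","turn","fingers"]}

```bash
ls -la; mkdir -p pics; cat > h.py <<'E'
import numpy as np, cv2, json
from cell import ctrl, vision
def snap(n,save):
    st=ctrl.read_state(); p=vision.camera_params(n); im,d=vision.get_image(n)
    cv2.imwrite(f'pics/{save}.png',im); np.savez(f'pics/{save}.npz',im=im,d=d,**{k:np.array(v) for k,v in p.items()})
    return im,d,p
def ld(save):
    z=np.load(f'pics/{save}.npz'); return z['im'],z['d'],{k:z[k] for k in z.files if k not in('im','d')}
def R_(p):
    return np.array(p['rotation'],float).reshape(3,3)
def ray(p,uv):
    uv=np.array(uv,float).reshape(-1,1,2)
    K=np.array([[p['fx'],0,p['cx']],[0,p['fy'],p['cy']],[0,0,1]],float)
    n=cv2.undistortPoints(uv,K,np.array(p['dist_coeffs'],float)).reshape(-1,2)
    return np.c_[n[:,0],-n[:,1],-np.ones(len(n))]@R_(p).T
def plane(p,uv,z):
    r=ray(p,uv); o=np.array(p['position'],float).ravel()
    t=(z-o[2])/r[:,2]; return o+r*t[:,None]
def dep(p,uv,d):
    uv=np.array(uv).reshape(-1,2); r=ray(p,uv); o=np.array(p['position'],float).ravel()
    return o+r*np.array([d[int(v),int(u)] for u,v in uv])[:,None]
def proj(p,X):
    K=np.array([[p['fx'],0,p['cx']],[0,p['fy'],p['cy']],[0,0,1]],float)
    c=(np.array(X,float).reshape(-1,3)-np.array(p['position'],float).ravel())@R_(p); c=c*[1,-1,-1]
    return cv2.projectPoints(c,np.zeros(3),np.zeros(3),K,np.array(p['dist_coeffs'],float))[0].reshape(-1,2)
E
python3 - <<'E'
from h import *
print(ctrl.read_state())
for n in('scene','top','wrist'):
    im,d,p=snap(n,n+'0'); print(n,p)
E
```

```text
total 12
drwxr-xr-x  3 agent agent 4096 Dec  7 06:05 .
drwxr-xr-x 23 root  root  4096 Dec  7 06:05 ..
drwxr-xr-x  2 agent agent 4096 Dec  7 06:05 pics
{'clock': 0.0, 'qpos': array([-1.24479216,  0.62935142,  0.03845303,  1.51836773, -0.02703674,
        0.99623339, -0.02000451]), 'qd': array([-0.00257038, -0.00023859,  0.00024876,  0.00156316, -0.00156159,
       -0.00200622, -0.00099144]), 'tau': array([-4.25299513e-04, -5.63410413e+01,  1.22638777e+00, -1.93446350e+01,
        1.11090794e-02,  1.03293755e-02,  6.39517282e-06]), 'eef_pos': array([247.9196431 , 600.13733243, 193.88595952]), 'tool_rot': array([-3.13975075e+00, -9.52678312e-08,  2.74975502e+00]), 'force': array([-0.10491889, -0.36332724, -0.42528921]), 'torque': array([-0.06203808,  0.00203147,  0.00482076]), 'width': 85.40743651240048}
scene {'fx': 509.2189921230787, 'fy': 509.2189921230787, 'cx': 316.645769018955, 'cy': 200.73294336272394, 'dist_coeffs': array([-0.08424219,  0.        ,  0.        ,  0.        ,  0.        ]), 'position': array([1544.45849523, -337.90857985, 1364.87836734]), 'rotation': array([ 0.66649192, -0.00286975,  1.25643064])}
top {'fx': 479.8781168777465, 'fy': 479.8781168777465, 'cx': 318.6290432927923, 'cy': 201.3918386071594, 'dist_coeffs': array([-0.03627978,  0.        ,  0.        ,  0.        ,  0.        ]), 'position': array([ 398.86507593,    6.79869718, 1366.02486912]), 'rotation': array([ 0.162398  , -0.01249604, -1.548326  ])}
wrist {'fx': 282.69304989515683, 'fy': 282.69304989515683, 'cx': 321.25291587505484, 'cy': 200.03613086424258, 'dist_coeffs': array([0.0152231, 0.       , 0.       , 0.       , 0.       ]), 'position': array([172.02584068, 631.11876102, 373.46767368]), 'rotation': array([-0.32231624,  0.00159839,  1.17937786])}
```

```bash
python3 - <<'E'
s=open('h.py').read()
s=s.replace("    return np.array(p['rotation'],float).reshape(3,3)","    from scipy.spatial.transform import Rotation as Ro\n    return Ro.from_euler('xyz',np.array(p['rotation'],float).ravel()).as_matrix()")
open('h.py','w').write(s)
E
echo ok
```

```text
ok
```

View pics/top0.png

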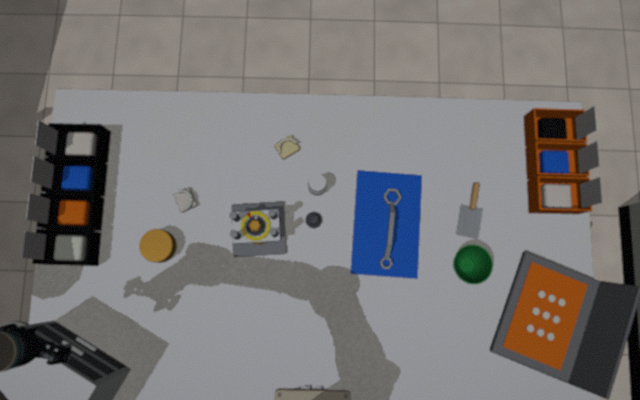

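View pics/scene0.png

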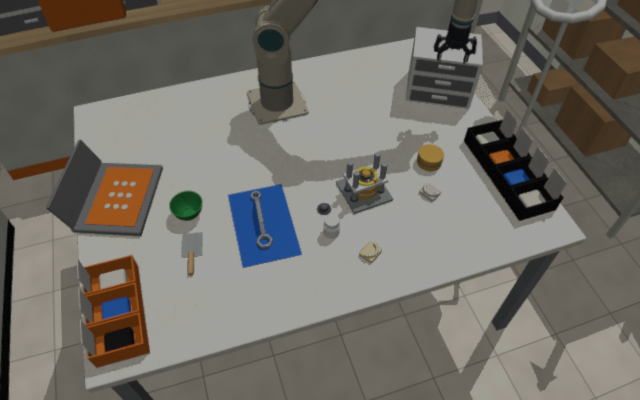

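View pics/wrist0.png

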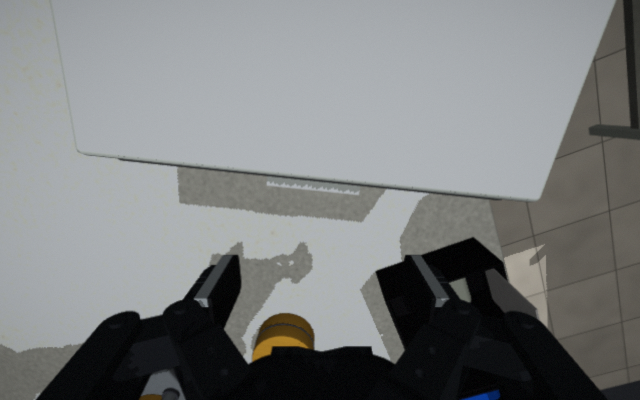

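```bash
python3 - <<'E'
from h import *
im,d,p=ld('top0')
a=cv2.resize(im[160:290,220:430],None,fx=3.8,fy=3.8,interpolation=cv2.INTER_CUBIC); cv2.imwrite('pics/top0z.png',a)
for n,uv,z in [('big',(392,197),17),('small',(387,262),17),('nut',(256,226),103),('plate',(258,228),80)]:
    print(n,plane(p,uv,z))
hsv=cv2.cvtColor(im,cv2.COLOR_BGR2HSV)
m=cv2.inRange(hsv,(105,150,60),(125,255,255)); m[:, :330]=0; m[:,440:]=0
m=cv2.morphologyEx(m,cv2.MORPH_CLOSE,np.ones((15,15)))
c=max(cv2.findContours(m,0,2)[0],key=cv2.contourArea); b=cv2.boxPoints(cv2.minAreaRect(c)); w=plane(p,b,3); print(w, w.mean(0),[np.linalg.norm(w[i]-w[i-1]) for i in range(4)])
E
```

```text
big [[ 638.10756285 -214.6822681    17.        ]]
small [[ 453.02035378 -200.32794953   17.        ]]
nut [[536.1814191  159.65465392 103.        ]]
plate [[533.41159303 156.83107061  80.        ]]
[[ 420.40404119 -100.32677205    3.        ]
 [ 715.66837775 -116.72383791    3.        ]
 [ 707.64439607 -307.34439708    3.        ]
 [ 412.1665304  -284.47750377    3.        ]] [ 563.97083635 -202.2181277     3.        ] [np.float64(184.33488160933913), np.float64(295.71927941005555), np.float64(190.78936515941956), np.float64(296.3613738520432)]
```

View pics/top0z.png

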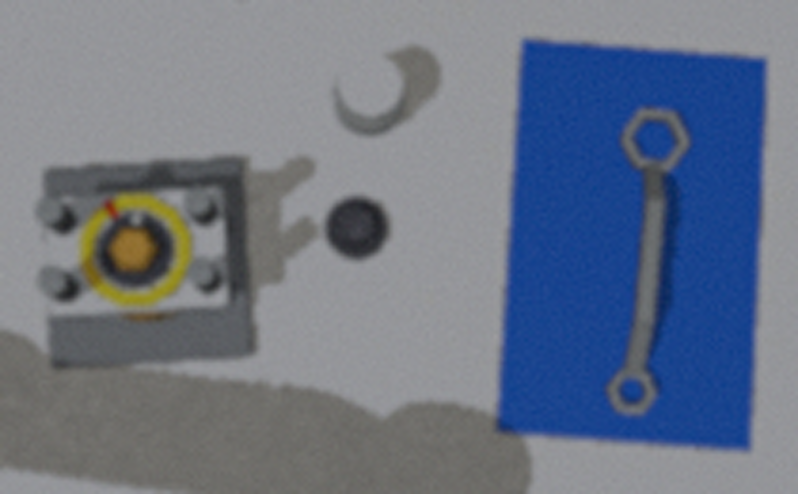

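```bash
python3 - <<'E'
from h import *
im,d,p=ld('wrist0')
from scipy.spatial.transform import Rotation as Ro
T=Ro.from_euler('xyz',[-3.13975,0,2.749755]).as_matrix(); t=np.array([247.92,600.14,193.886])
Rc=T.T@R_(p); pc=T.T@(p['position']-t)
print(Rc,pc)
# simulate seated pose: yaw pi, TCP at nut-(95) z104 ; where do nut & marks project
def cam(tcp,yaw):
    W=Ro.from_euler('xyz',[np.pi,0,yaw]).as_matrix(); q=dict(p); q['position']=np.array(tcp)+W@pc; q['rotation']=Ro.from_matrix(W@Rc).as_euler('xyz'); return q
for yaw in (np.pi,0):
  for dz in (0,50,150):
    q=cam([438,157,104+dz],yaw); print(yaw,dz,proj(q,[[533,157,91],[555,157,85],[569,157,85],[497,157,85]]).round(0).tolist())
def goto(st_pos,yaw0,tgt,yaw):
    T=Ro.from_euler('xyz',[np.pi,0,yaw0]).as_matrix(); print((T.T@(np.array(tgt)-st_pos)).round(1), -(yaw-yaw0))
E
```

```text
[[ 4.19190004e-04  9.48503964e-01  3.16764983e-01]
 [ 9.99999882e-01 -3.20227729e-04 -3.64474266e-04]
 [-2.44268355e-04  3.16765098e-01 -9.48503987e-01]] [  81.97245282   -0.68308693 -179.58071986]
3.141592653589793 0 [[322.0, 327.0], [322.0, 342.0], [322.0, 354.0], [322.0, 286.0]]
3.141592653589793 50 [[322.0, 290.0], [322.0, 304.0], [322.0, 315.0], [322.0, 255.0]]
3.141592653589793 150 [[322.0, 244.0], [322.0, 256.0], [322.0, 265.0], [322.0, 218.0]]
0 0 [[322.0, 84.0], [322.0, 46.0], [322.0, 20.0], [322.0, 141.0]]
0 50 [[322.0, 88.0], [322.0, 59.0], [322.0, 38.0], [322.0, 134.0]]
0 150 [[322.0, 93.0], [322.0, 73.0], [322.0, 59.0], [322.0, 126.0]]
```

```bash
cat >> h.py <<'E'
from scipy.spatial.transform import Rotation as Ro
def rel(tgt,yaw,st=None):
    "tool-frame slide (mm) and turn to reach TCP tgt, yaw"
    st=st or ctrl.read_state(); T=Ro.from_euler('xyz',st['tool_rot']).as_matrix()
    s=T.T@(np.array(tgt,float)-st['eef_pos']); dy=(yaw-st['tool_rot'][2]+np.pi)%(2*np.pi)-np.pi
    return s.round(1),round(-dy,3)
def show():
    s=ctrl.read_state(); print('t',round(s['clock'],2),'q',s['qpos'].round(2),'p',s['eef_pos'].round(1),'rpy',s['tool_rot'].round(3),'F',s['force'].round(1),'T',s['torque'].round(2),'w',round(s['width'],1))
E
python3 - <<'E'
from h import *
print(rel([440,157,230],0))
E
```

```text
(array([-346.7, -336.4,  -35.4]), np.float64(2.75))
```

Emit:
play_rows:
  slide:
    - [-43,-42,-10]
    - [-86,-84,-20]
    - [-129,-126,-30]
    - [-172,-168,-36]
    - [-215,-210,-36]
  turn: [0.18,0.36,0.54,0.72,0.9]
  fingers: [1,1,1,1,1]

```text
clock: 0.78
eef_pos: [367.3, 322.5, 230.9]
tool_rot: [3.141, 0.0, 1.844]
force: [0.2, 0.1, 0.4]
width: 85.3
```

```bash
python3 - <<'E'
from h import *
show();print(rel([440,157,230],0))
E
```

```text
t 0.78 q [-1.01  0.37  0.32  1.91 -0.14  0.88 -0.35] p [367.3 322.5 230.9] rpy [3.141 0.    1.844] F [0.2 0.1 0.4] T [-0.03 -0.06  0.  ] w 85.3
(array([-179. ,   25.3,    1. ]), np.float64(1.844))
```

Emit:
play_rows:
  slide:
    - [-45,6,0]
    - [-90,12,0]
    - [-135,19,0]
    - [-179,25,1]
    - [-179,25,1]
  turn: [0.18,0.36,0.54,0.72,0.9]
  fingers: [1,1,1,1,1]

```text
clock: 1.4
eef_pos: [440.9, 153.0, 230.3]
tool_rot: [3.14, 0.0, 0.931]
force: [-0.1, 0.6, 0.1]
width: 85.7
```

Emit:
play_rows:
  slide:
    - [0,0,0]
    - [0,0,0]
    - [0,0,0]
    - [0,0,0]
    - [0,0,0]
  turn: [0.18,0.36,0.54,0.72,0.93]
  fingers: [1,1,1,1,1]

```text
clock: 2.02
eef_pos: [440.7, 153.0, 230.2]
tool_rot: [3.14, -0.001, 0.018]
force: [0.3, 0.4, -0.3]
width: 85.7
```

```bash
python3 - <<'E'
from h import *
show();snap('wrist','w1');show()
E
```

```text
t 2.02 q [-1.    0.43  0.85  1.98 -0.4   0.91 -1.49] p [440.7 153.  230.2] rpy [ 3.14e+00 -1.00e-03  1.80e-02] F [ 0.3  0.4 -0.3] T [-0.   -0.02  0.02] w 85.7
t 2.08 q [-1.    0.43  0.85  1.98 -0.4   0.91 -1.49] p [440.7 153.  230. ] rpy [ 3.14e+00 -1.00e-03  1.20e-02] F [ 0.5 -0.7 -1. ] T [ 0.02  0.02 -0.04] w 85.3
```

View pics/w1.png

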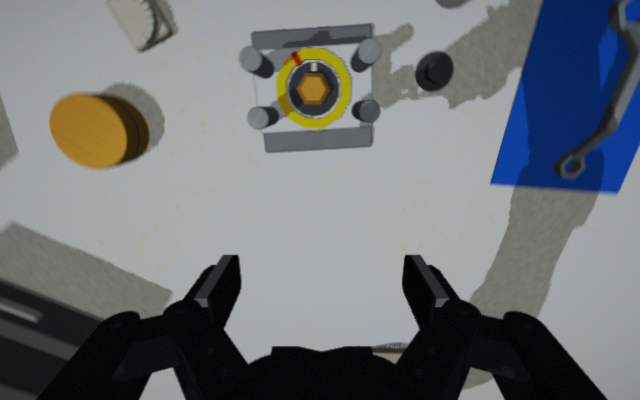

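```bash
python3 - <<'E'
from h import *
im,d,p=ld('w1')
z=cv2.resize(im[10:170,220:420],None,fx=3.7,fy=3.7,interpolation=cv2.INTER_CUBIC); cv2.imwrite('pics/w1z.png',z)
hsv=cv2.cvtColor(im,cv2.COLOR_BGR2HSV)
def mask(lo,hi):
    m=cv2.inRange(hsv,lo,hi); r=np.zeros_like(m); r[30:150,240:390]=m[30:150,240:390]; return r
y=mask((24,120,80),(36,255,255)); b=mask((8,100,60),(22,255,255)); red=mask((0,140,80),(5,255,255))|mask((174,140,80),(180,255,255))
for n,m,zz in(('yel',y,85),('brass',b,103),('red',red,85)):
    cs=cv2.findContours(m,0,1)[0]
    for c in sorted(cs,key=cv2.contourArea)[-2:]:
        if len(c)<5: continue
        w=plane(p,c.reshape(-1,2),zz); (cx,cy),r=cv2.minEnclosingCircle(w[:,:2].astype(np.float32)); print(n,cv2.contourArea(c),'centroid',plane(p,np.array(cv2.fitEllipse(c)[0]),zz).round(1),'encl',round(cx,1),round(cy,1),round(r,1))
        if n=='yel': print(cv2.fitEllipse(w[:,:2].astype(np.float32)))
        if n=='brass': print('brass rect',cv2.minAreaRect(w[:,:2].astype(np.float32)), cv2.moments(c)['m10']/cv2.moments(c)['m00'],cv2.moments(c)['m01']/cv2.moments(c)['m00'])
print('depth',dep(p,[(313,88),(314,67),(310,52),(371,45),(255,55),(260,115)],d).round(1))
E
```

```text
yel 1728.0 centroid [[539.3 162.6  85. ]] encl 537.8 162.5 40.4
((537.76513671875, 162.6099853515625), (72.90515899658203, 73.58113098144531), 84.4782943725586)
brass 9.5 centroid [[563.2 181.7 103. ]] encl 562.7 182.1 4.9
brass rect ((563.1373291015625, 181.4903106689453), (9.699285507202148, 1.858081579208374), 36.36606216430664) 293.59649122807014 59.64912280701754
brass 771.0 centroid [[537.5 162.9 103. ]] encl 537.2 162.9 16.7
brass rect ((537.309326171875, 162.96304321289062), (29.01311492919922, 33.31273651123047), 1.0494139194488525) 312.6098140942499 88.56225680933852
red 30.0 centroid [[567.3 180.5  85. ]] encl 567.3 180.7 6.2
depth [[538.  162.5 103. ]
 [559.3 162.1  85.8]
 [573.1 166.3  86. ]
 [569.3 113.7 147. ]
 [560.3 210.  146. ]
 [512.5 208.  148.1]]
```

View pics/w1z.png

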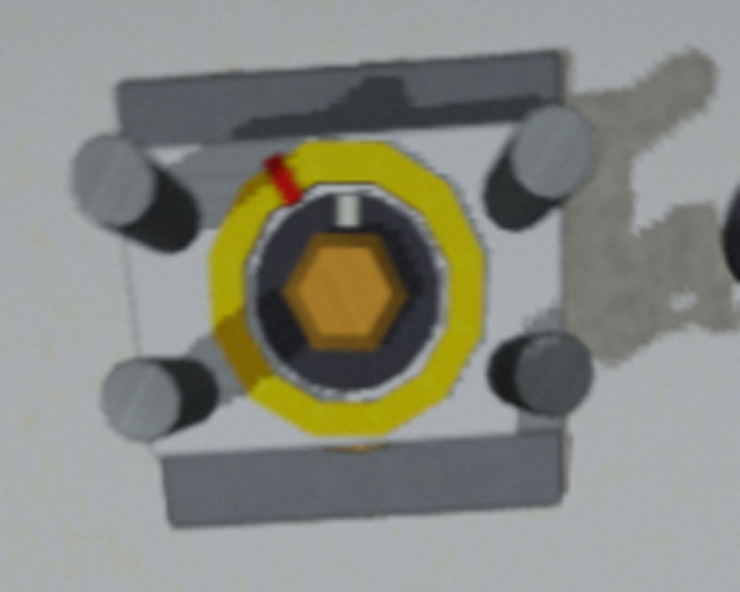

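```bash
python3 - <<'E'
from h import *
show();print(rel([500,-206,200],-0.08))
E
```

```text
t 2.08 q [-1.    0.43  0.85  1.98 -0.4   0.91 -1.49] p [440.7 153.  230. ] rpy [ 3.14e+00 -1.00e-03  1.20e-02] F [ 0.5 -0.7 -1. ] T [ 0.02  0.02 -0.04] w 85.3
(array([ 54.8, 359.7,  30.8]), np.float64(0.092))
```

Emit:
play_rows:
  slide:
    - [10,60,0]
    - [20,120,0]
    - [30,180,5]
    - [40,240,10]
    - [50,300,20]
  turn: [0.02,0.04,0.06,0.08,0.09]
  fingers: [1,1,1,1,1]

```text
clock: 2.7
eef_pos: [495.0, -148.0, 210.6]
tool_rot: [3.14, -0.002, -0.074]
force: [1.0, -0.0, 0.3]
width: 85.5
```

Emit:
play_rows:
  slide:
    - [5,58,10]
    - [5,60,10]
    - [5,60,10]
  turn: [0,0,0]
  fingers: [1,1,1]

```text
clock: 3.08
eef_pos: [495.2, -207.9, 200.4]
tool_rot: [3.141, -0.001, -0.074]
force: [0.6, 0.3, 0.2]
width: 85.4
```

```bash
python3 - <<'E'
from h import *
show();im,d,p=snap('wrist','w2')
E
```

```text
t 3.08 q [-0.15  0.57  0.77  1.84 -0.48  0.93 -0.8 ] p [ 495.2 -207.9  200.4] rpy [ 3.141e+00 -1.000e-03 -7.400e-02] F [0.6 0.3 0.2] T [ 0.01  0.01 -0.04] w 85.4
```

View pics/w2.png

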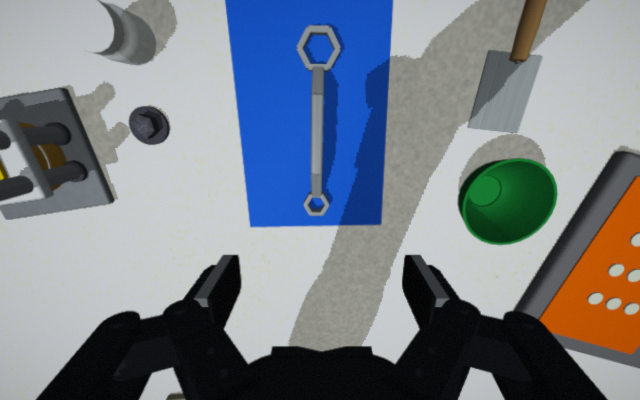

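```bash
python3 - <<'E'
from h import *
im,d,p=ld('w2')
hsv=cv2.cvtColor(im,cv2.COLOR_BGR2HSV)
m=cv2.inRange(hsv,(95,140,30),(130,255,255))
cs,h=cv2.findContours(m,cv2.RETR_CCOMP,1)
# mat holes -> blue blobs inside rings
n,l,s,c=cv2.connectedComponentsWithStats(m)
for i in range(1,n):
    if s[i,4]>40 : print(s[i],c[i])
C={}
for i in range(1,n):
    if 60<s[i,4]<3000 and 280<c[i][0]<360:
        print('hole',plane(p,c[i],17).round(1),plane(p,c[i],10).round(1))
sp=cv2.inRange(hsv,(0,0,60),(180,90,255)); sp[:,:280]=0; sp[:,365:]=0; sp[:15]=0; sp[220:]=0
n,l,s,c=cv2.connectedComponentsWithStats(sp)
i=1+np.argmax(s[1:,4]); print(s[i],c[i])
# bar midline rows
for v in range(80,195,15):
    u=np.where(l[v]==i)[0]; w=dep(p,[((u.min()+u.max())/2,v)],d); print(v,u.min(),u.max(),w.round(1))
for uv in [(320,27),(298,48),(341,48),(316,215)]: print(dep(p,[uv],d).round(1))
E
```

```text
[  225     0   168   227 29994] [311.00186704 108.11362272]
[304  34  30  30 666] [318.25975976  48.6981982 ]
[309 198  15  11 128] [315.96875   203.1171875]
hole [[ 637.3 -215.4   17. ]] [[ 638.5 -215.4   10. ]]
hole [[ 451.2 -198.    17. ]] [[ 448.8 -197.7   10. ]]
[ 297   25   44  191 2497] [317.16659992 112.05166199]
80 312 323 [[ 603.3 -212.1   33.2]]
95 312 323 [[ 587.  -211.    48.9]]
110 312 322 [[ 571.4 -209.2   46.9]]
125 312 322 [[ 555.3 -208.    48.2]]
140 311 321 [[ 538.8 -205.5   48.8]]
155 311 321 [[ 521.5 -204.2   48.6]]
170 311 321 [[ 503.9 -202.8   49.5]]
185 312 321 [[ 480.9 -201.3   32.9]]
[[ 658.8 -219.    16.5]]
[[ 639.7 -192.4   17. ]]
[[ 638.4 -242.4    3.5]]
[[ 434.1 -196.7   17.4]]
```

```bash
python3 - <<'E'
from h import *
print(rel([545,-206.5,100],-0.095),rel([545,-206.5,22],-0.095))
E
```

```text
(array([ 49.1,  -3.8, 100.5]), np.float64(0.023)) (array([ 48.9,  -3.8, 178.5]), np.float64(0.023))
```

Emit:
play_rows:
  slide:
    - [25,-2,45]
    - [49,-3.8,90]
    - [49,-3.8,130]
    - [49,-3.8,165]
    - [49,-3.8,178.5]
  turn: [0.023,0.023,0.023,0.023,0.023]
  fingers: [1,1,1,1,1]

```text
clock: 3.75
eef_pos: [544.6, -203.3, 20.3]
tool_rot: [-3.14, 0.001, -0.091]
force: [-0.4, 0.5, 0.6]
width: 85.6
```

```bash
python3 - <<'E'
from h import *
show();print(rel([545,-206.5,22],-0.095));im,d,p=snap('wrist','w3')
E
```

```text
t 3.75 q [-0.03  0.85  0.56  1.86 -0.72  0.65 -0.69] p [ 544.6 -203.3   20.3] rpy [-3.14e+00  1.00e-03 -9.10e-02] F [-0.4  0.5  0.6] T [ 0.06 -0.    0.01] w 85.6
(array([ 0.7,  3.2, -1.7]), np.float64(0.004))
```

View pics/w3.png

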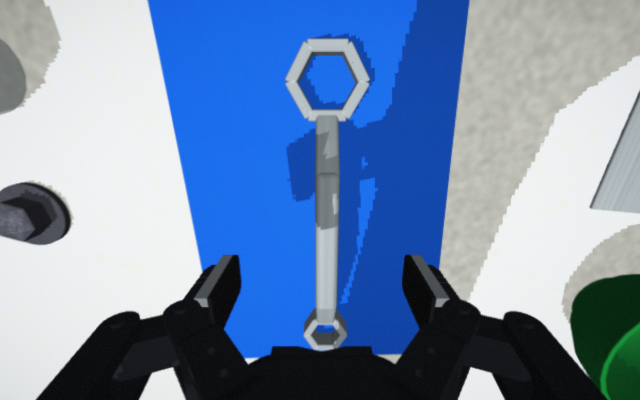

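Emit:
play_rows:
  slide:
    - [0.7,3.2,-1.7]
    - [0.7,3.2,-1.7]
    - [0.7,3.2,-1.7]
    - [0.7,3.2,-1.7]
    - [0.7,3.2,-1.7]
  turn: [0.004,0.004,0.004,0.004,0.004]
  fingers: [1,0,0,0,0]

```text
clock: 4.42
eef_pos: [544.9, -207.0, 21.8]
tool_rot: [-3.14, 0.001, -0.096]
force: [-0.3, 0.6, -0.5]
width: 12.6
```

Emit:
play_rows:
  slide:
    - [0,0,0]
    - [0,0,0]
  turn: [0,0]
  fingers: [0,0]

```text
clock: 4.68
eef_pos: [544.8, -207.1, 21.8]
tool_rot: [-3.14, 0.001, -0.096]
force: [0.6, 0.3, -0.8]
width: -0.2
```

```bash
python3 - <<'E'
from h import *
show()
E
```

```text
t 4.67 q [-0.03  0.85  0.56  1.85 -0.72  0.66 -0.69] p [ 544.8 -207.1   21.8] rpy [-3.14e+00  1.00e-03 -9.60e-02] F [ 0.6  0.3 -0.8] T [-0.   -0.03  0.02] w -0.2
```

```bash
python3 - <<'E'
from h import *
im,d,p=snap('wrist','w4'); snap('scene','s4')
im=cv2.imread('pics/s4.png'); cv2.imwrite('pics/s4z.png',cv2.resize(im[150:290,170:350],None,fx=4,fy=4,interpolation=2))
E
```

```text
(no output)
```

View pics/w4.png

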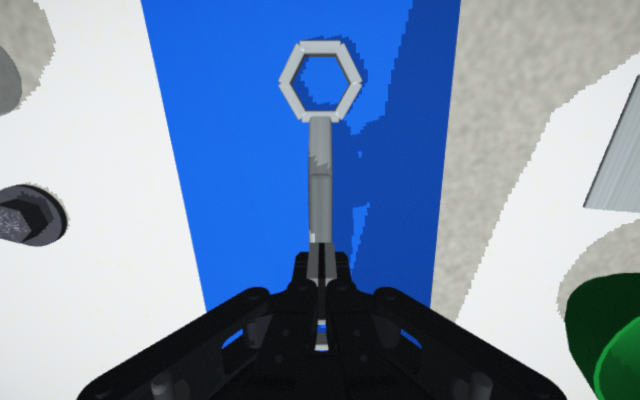

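View pics/s4z.png

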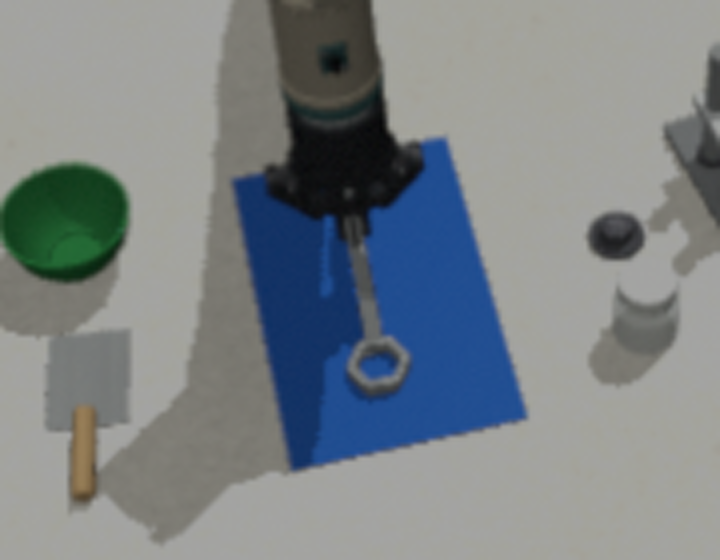

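```bash
python3 - <<'E'
from h import *
im,d,p=ld('w4')
cv2.imwrite('pics/w4z.png',cv2.resize(im[200:360,240:400],None,fx=3.7,fy=3.7,interpolation=2))
for v in range(120,350,12): print(v,dep(p,[(321,v)],d).round(1), d[v,306:338:4])
show()
E
```

```text
120 [[ 616.8 -214.3   19.6]] [177.50868 176.11472 174.28586 174.34364 174.49013 173.19514 175.7998
 177.9269 ]
132 [[ 610.1 -213.7   25.5]] [193.14626 171.12666 171.73178 172.17679 170.40137 171.0172  170.51627
 193.00356]
144 [[ 603.7 -213.1   31. ]] [196.16217 168.34996 167.36244 167.26448 166.41927 168.46474 167.90094
 196.1325 ]
156 [[ 597.7 -212.5   38. ]] [197.57834 162.75769 164.06839 164.65382 163.98799 163.88347 164.47356
 198.05528]
168 [[ 591.6 -212.    42.3]] [202.25609 162.08342 160.08748 161.55533 160.45355 160.86244 161.61487
 201.10757]
180 [[ 586.4 -211.5   49. ]] [203.9137  157.48418 157.38509 158.42796 157.48563 157.24655 159.09358
 203.77522]
192 [[ 579.  -210.8   47.6]] [207.33144 160.47043 158.5454  161.36754 159.43282 159.31056 160.29974
 206.77328]
204 [[ 572.  -210.1   48.2]] [208.91745 162.43564 161.7548  162.34055 162.70523 162.37611 162.8803
 209.29901]
216 [[ 564.8 -209.4   48.5]] [211.8172  164.86546 163.94087 163.75246 164.20935 163.82114 164.7273
 212.4119 ]
228 [[ 557.3 -208.7   48.6]] [216.24606 166.27548 166.69199 166.92209 166.07513 166.32765 167.3
[... 640 characters left out ...]
  107.35029  125.191956 125.31476  115.06751
 106.41436  107.887024]
312 [[ 537.6 -206.9   96.3]] [ 94.66312  100.278854 106.46611  127.2099   127.453476 117.327576
 103.3316    99.732666]
324 [[ 459.1 -199.2   16.6]] [ 89.28784   94.15954  115.480286 227.2692   227.36241  119.38273
 115.88084   91.34978 ]
336 [[ 439.1 -197.3    8.4]] [ 85.50495  95.86251 115.19862 241.8101  242.05365 242.97885 116.07758
  93.41539]
348 [[ 435.2 -196.9   17.2]] [ 88.30097   97.35058  110.78653  235.54501  235.14607  234.65271
 109.216255  94.90109 ]
t 4.78 q [-0.03  0.85  0.56  1.85 -0.72  0.66 -0.69] p [ 544.8 -207.    21.7] rpy [-3.14e+00  2.00e-03 -9.60e-02] F [ 0.7  1.1 -0.2] T [ 0.04 -0.02 -0.02] w -0.2
```

View pics/w4z.png

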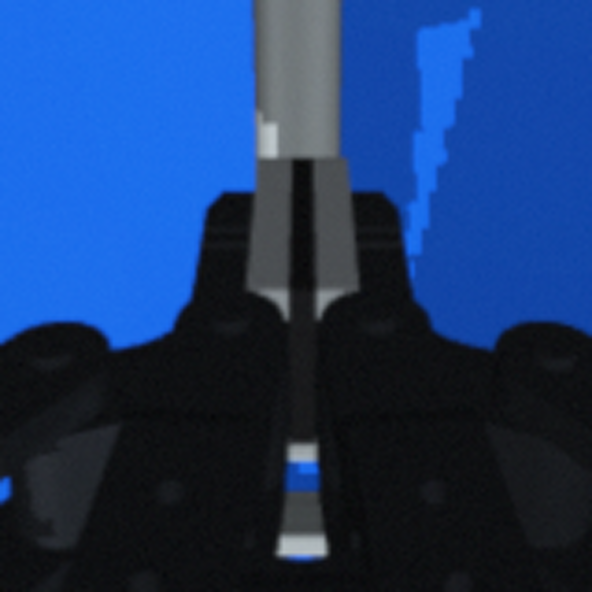

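```bash
python3 - <<'E'
from h import *
im,d,p=ld('s4')
o=p['position']
for uv in [(257,205),(257,208),(258,209),(259,211),(259,214)]:
    r=ray(p,uv)[0]; t=(555-o[0])/r[0]; print(uv,'x=555 ->',(o+r*t).round(1),'depth',dep(p,[uv],d).round(1))
im,d,p=ld('w3')
for uv in [(239,257),(232,270),(220,290),(222,262),(210,285),(409,258),(325,110),(325,200)]: print(uv,dep(p,[uv],d).round(1))
E
```

```text
(257, 205) x=555 -> [ 555. -210.   96.] depth [[ 550.6 -209.5   90.4]]
(257, 208) x=555 -> [ 555.  -211.4   81. ] depth [[ 551.3 -210.9   76.2]]
(258, 209) x=555 -> [ 555.  -208.7   74.7] depth [[ 551.8 -208.3   70.5]]
(259, 211) x=555 -> [ 555.  -206.5   63.2] depth [[ 546.3 -205.3   51.8]]
(259, 214) x=555 -> [ 555.  -207.8   47.7] depth [[ 558.9 -208.4   52.9]]
(239, 257) [[ 518.6 -136.7    3.6]]
(232, 270) [[ 555.1 -162.3   82.8]]
(220, 290) [[ 555.3 -162.    98.2]]
(222, 262) [[ 558.6 -157.5   80.6]]
(210, 285) [[ 558.7 -158.8   99.2]]
(409, 258) [[ 551.1 -247.4   77.9]]
(325, 110) [[ 622.2 -213.2   17.3]]
(325, 200) [[ 574.6 -208.7   48.5]]
```

Emit:
play_rows:
  slide:
    - [0,0,0]
    - [0,0,0]
    - [0,0,10]
    - [0,0,25]
    - [0,0,40]
  turn: [0,0,0,0,0]
  fingers: [1,1,1,1,1]

```text
clock: 5.4
eef_pos: [544.4, -206.7, -19.7]
tool_rot: [-3.139, 0.002, -0.096]
force: [0.2, -0.5, 0.1]
width: 85.2
```

```bash
python3 - <<'E'
from h import *
show(); im,d,p=snap('wrist','w5')
for uv in [(239,257),(232,270),(234,264),(222,262),(409,258),(325,110),(325,200),(321,240)]: print(uv,dep(p,[uv],d).round(1))
E
```

```text
t 5.4 q [ 0.01  0.91  0.51  1.86 -0.77  0.58 -0.65] p [ 544.4 -206.7  -19.7] rpy [-3.139e+00  2.000e-03 -9.600e-02] F [ 0.2 -0.5  0.1] T [ 0.01  0.   -0.  ] w 85.2
(239, 257) [[ 540.2 -155.2    3.2]]
(232, 270) [[ 555.3 -165.9   43. ]]
(234, 264) [[ 555.9 -165.7   38.7]]
(222, 262) [[ 559.7 -161.9   42.5]]
(409, 258) [[ 550.4 -251.    37.2]]
(325, 110) [[ 622.4 -216.7    5.3]]
(325, 200) [[ 587.5 -213.1   47.4]]
(321, 240) [[ 569.5 -209.7   48. ]]
```

View pics/w5.png

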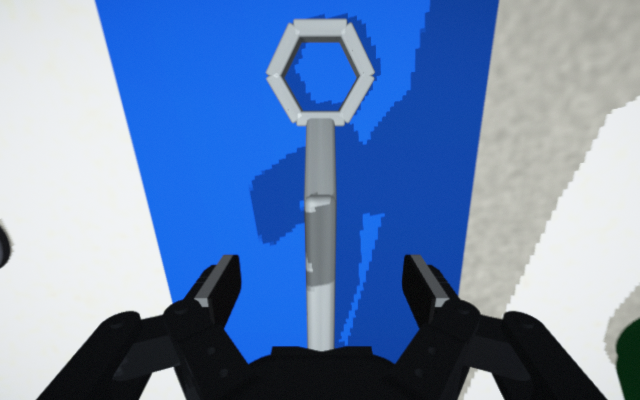

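Emit:
play_rows:
  slide:
    - [0.5,0,1.5]
    - [0.5,0,1.5]
    - [0.5,0,1.5]
    - [0.5,0,1.5]
    - [0.5,0,1.5]
  turn: [0,0,0,0,0]
  fingers: [0,0,0,0,0]

```text
clock: 6.08
eef_pos: [544.0, -206.1, -22.5]
tool_rot: [-3.139, 0.004, -0.095]
force: [-0.5, 1.1, 2.8]
width: 13.1
```

Emit:
play_rows:
  slide:
    - [0,0,0]
    - [0,0,-20]
    - [0,0,-60]
    - [0,0,-110]
    - [0,0,-160]
  turn: [0,0,0,0,0]
  fingers: [0,0,0,0,0]

```text
clock: 6.7
eef_pos: [544.1, -206.5, 139.8]
tool_rot: [-3.139, 0.005, -0.096]
force: [0.5, -0.2, -3.4]
width: 13.0
```

```bash
python3 - <<'E'
from h import *
show(); im,d,p=snap('wrist','w6')
E
```

```text
t 6.7 q [-0.11  0.7   0.71  1.78 -0.58  0.89 -0.81] p [ 544.1 -206.5  139.8] rpy [-3.139  0.005 -0.096] F [ 0.5 -0.2 -3.4] T [-0.03 -0.07 -0.07] w 13.0
```

View pics/w6.png

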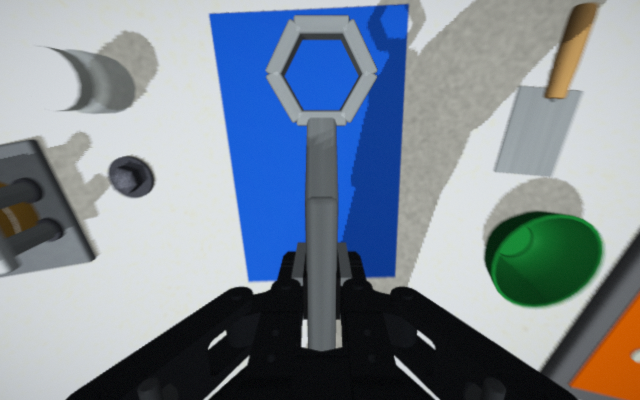

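```bash
cat >> h.py <<'E'
def ringfit(im,d,p,st,v=True):
    "ring centre and yaw in tool frame from wrist picture, by depth of ring top"
    T=Ro.from_euler('xyz',st['tool_rot']).as_matrix()
    vv,uu=np.mgrid[0:135,240:410]; uv=np.c_[uu.ravel(),vv.ravel()]
    dd=d[uv[:,1],uv[:,0]]; r=ray(p,uv)*dd[:,None]+np.array(p['position']); tl=(r-st['eef_pos'])@T
    return uv,tl
E
python3 - <<'E'
from h import *
im,d,p=ld('w6'); st=ctrl.read_state()
uv,tl=ringfit(im,d,p,st)
# ring top approx tool z
k=(abs(tl[:,0]-95)<28)&(abs(tl[:,1])<28)
h,e=np.histogram(tl[k,2],bins=np.arange(-60,150,3)); print([(e[i],h[i]) for i in range(len(h)) if h[i]>30])
E
```

```text
[(np.int64(-39), np.int64(134)), (np.int64(-36), np.int64(1983)), (np.int64(-33), np.int64(3048)), (np.int64(-30), np.int64(189)), (np.int64(-27), np.int64(170)), (np.int64(-24), np.int64(166)), (np.int64(-21), np.int64(57)), (np.int64(141), np.int64(2043)), (np.int64(144), np.int64(710))]
```

```bash
python3 - <<'E'
from h import *
im,d,p=ld('w6'); st=ctrl.read_state(); T=Ro.from_euler('xyz',st['tool_rot']).as_matrix()
for v in (18,28,110,115,130,160,190,200,210,225,240,260,280,300,320,340):
    us=np.arange(312,332); w=np.median((dep(p,[(u,v) for u in us],d)-st['eef_pos'])@T,0); print(v,w.round(1))
uv,tl=ringfit(im,d,p,st)
k=(abs(tl[:,2]+33.5)<5)&(abs(tl[:,1])<35)&(tl[:,0]>66)
A=np.c_[tl[k][:,:2],np.ones(k.sum())]; c=np.linalg.lstsq(A,tl[k][:,2],rcond=None)[0]; print('plane',c, k.sum())
m=np.zeros((400,640),np.uint8); m[uv[k,1],uv[k,0]]=255; m=cv2.morphologyEx(m,cv2.MORPH_CLOSE,np.ones((3,3)))
cv2.imwrite('pics/m6.png',m[:200])
cs,hh=cv2.findContours(m,cv2.RETR_CCOMP,1)
for q in cs:
    if cv2.contourArea(q)>500:
        w=(plane(p,q.reshape(-1,2),139.8+34)-st['eef_pos'])@T; print(cv2.contourArea(q),cv2.minAreaRect(w[:,:2].astype(np.float32)),cv2.minEnclosingCircle(w[:,:2].astype(np.float32)))
E
```

```text
18 [112.6  -1.6 -32.7]
28 [108.9  -1.6 -32.9]
110 [ 75.5  -1.5 -32.4]
115 [ 73.3  -1.5 -33.2]
130 [ 66.9  -1.5 -38. ]
160 [ 55.   -1.5 -48.9]
190 [ 44.4  -1.4 -59.3]
200 [ 41.3  -1.4 -63.1]
210 [ 37.4  -1.4 -64.2]
225 [ 30.7  -1.4 -64.4]
240 [ 23.8  -1.4 -64.3]
260 [ 14.1  -1.4 -64.4]
280 [  4.1  -1.4 -64.6]
300 [ -6.6  -1.4 -64.7]
320 [-18.   -1.4 -64.5]
340 [-29.9  -1.3 -64.5]
plane [ 2.94067716e-02  1.17733847e-03 -3.56008221e+01] 5306
9522.5 ((91.63697814941406, -1.7487564086914062), (52.531333923339844, 47.03384780883789), 29.91377067565918) ((91.10433959960938, -1.6024770736694336), 26.71889877319336)
4455.0 ((91.4108657836914, -1.590911865234375), (37.10407638549805, 32.06449890136719), 89.9428939819336) ((91.20330810546875, -1.590703010559082), 18.55330467224121)
```

View pics/m6.png

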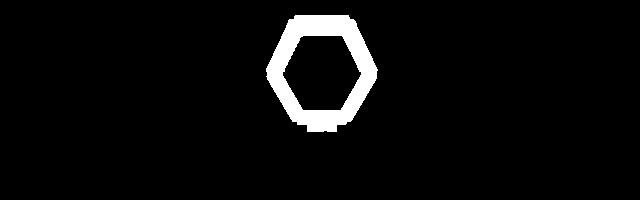

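```bash
python3 - <<'E'
from h import *
print(rel([446.3,161.2,130],0))
E
```

```text
(array([-136.5, -358.8,   15.6]), np.float64(-0.097))
```

Emit:
play_rows:
  slide:
    - [-15,-30,0]
    - [-35,-80,1]
    - [-57,-135,2]
    - [-78,-190,3]
    - [-98,-245,4]
  turn: [-0.02,-0.04,-0.06,-0.08,-0.097]
  fingers: [0,0,0,0,0]

```text
clock: 7.38
eef_pos: [472.8, 45.9, 142.5]
tool_rot: [-3.141, -0.006, 0.0]
force: [1.4, 1.4, -2.7]
width: 13.2
```

```bash
python3 - <<'E'
from h import *
show();print(rel([446.3,161.2,130],0))
E
```

```text
t 7.38 q [-0.66  0.56  0.75  2.07 -0.58  0.72 -1.11] p [472.8  45.9 142.5] rpy [-3.141 -0.006  0.   ] F [ 1.4  1.4 -2.7] T [ 0.03 -0.09 -0.04] w 13.2
(array([ -26.5, -115.4,   12.4]), np.float64(0.0))
```

Emit:
play_rows:
  slide:
    - [-10,-45,2]
    - [-20,-85,4]
    - [-26.5,-108,6]
    - [-26.5,-115.4,8]
    - [-26.5,-115.4,10]
  turn: [0,0,0,0,0]
  fingers: [0,0,0,0,0]

```text
clock: 8.0
eef_pos: [446.7, 160.8, 132.7]
tool_rot: [-3.141, -0.007, 0.0]
force: [-0.2, 0.9, -2.6]
width: 13.3
```

```bash
python3 - <<'E'
from h import *
show();im,d,p=snap('wrist','w7')
E
```

```text
t 8.0 q [-0.91  0.58  0.75  2.08 -0.62  0.7  -1.32] p [446.7 160.8 132.7] rpy [-3.141 -0.007  0.   ] F [-0.2  0.9 -2.6] T [-0.04  0.01  0.  ] w 13.3
```

View pics/w7.png

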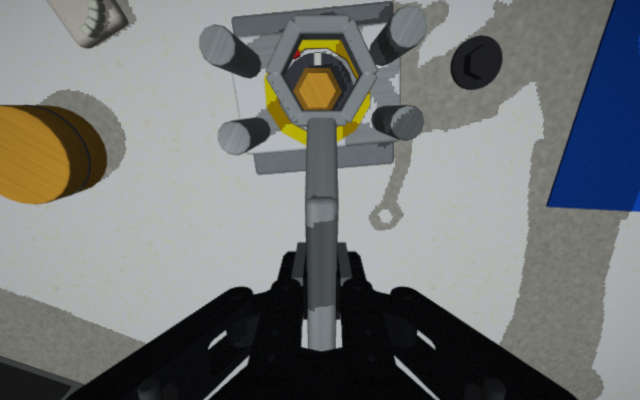

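```bash
cat >> h.py <<'E'
def fit(name,ztop=103,zr=-33.5,st=None,br=True):
    im,d,p=ld(name); st=st or ctrl.read_state(); T=Ro.from_euler('xyz',st['tool_rot']).as_matrix()
    hsv=cv2.cvtColor(im,cv2.COLOR_BGR2HSV)
    m=cv2.inRange(hsv,(8,100,110),(22,255,255)); r=np.zeros_like(m); r[20:150,250:390]=m[20:150,250:390]
    cs=cv2.findContours(r,0,1)[0]; c=max(cs,key=cv2.contourArea)
    w=plane(p,c.reshape(-1,2),ztop); M=cv2.moments(w[:,:2].astype(np.float32).reshape(-1,1,2)); nc=np.array([M['m10']/M['m00'],M['m01']/M['m00'],ztop])
    rc=cv2.minAreaRect(w[:,:2].astype(np.float32)); print('brass',cv2.contourArea(c),rc,'cent',nc.round(1),'tool',((nc-st['eef_pos'])@T).round(2))
    uv,tl=ringfit(im,d,p,st); k=(abs(tl[:,2]-zr)<6)&(abs(tl[:,1])<35)&(tl[:,0]>66)&(tl[:,0]<125)
    m=np.zeros((400,640),np.uint8); m[uv[k,1],uv[k,0]]=255; m=cv2.morphologyEx(m,cv2.MORPH_CLOSE,np.ones((3,3)))
    z=np.median(tl[k,2]); A=np.c_[tl[k][:,:2],np.ones(k.sum())]; print('ring tool z',z,np.linalg.lstsq(A,tl[k][:,2],rcond=None)[0].round(3))
    cs,hh=cv2.findContours(m,cv2.RETR_CCOMP,1)
    for q in cs:
        if cv2.contourArea(q)>500:
            w=(plane(p,q.reshape(-1,2),st['eef_pos'][2]-z)-st['eef_pos'])@T; print('ring',cv2.contourArea(q),cv2.minAreaRect(w[:,:2].astype(np.float32)))
    # bar top
    for v in (225,280,330): print('bar',v,np.median((dep(p,[(u,v) for u in range(314,330)],d)-st['eef_pos'])@T,0).round(1))
E
python3 - <<'E'
from h import *
fit('w7')
im=cv2.imread('pics/w7.png'); cv2.imwrite('pics/w7z.png',cv2.resize(im[0:160,220:420],None,fx=3.7,fy=3.7,interpolation=2))
im,d,p=ld('w7'); print(dep(p,[(317,89),(407,22),(216,45),(237,132),(405,118)],d).round(1))
E
```

```text
brass 1124.0 ((537.5568237304688, 165.0966339111328), (23.123550415039062, 28.366121292114258), 0.04829705134034157) cent [537.2 164.9 103. ] tool [90.36 -4.88 30.04]
ring tool z -37.695501922303976 [ 7.7000e-02 -2.0000e-03 -4.3642e+01]
ring 887.5 ((93.4283676147461, -0.5170879364013672), (37.1397819519043, 39.782806396484375), 4.90272855758667)
bar 225 [ 33.7  -0.2 -71.3]
bar 280 [  7.   -0.1 -71.2]
bar 330 [-20.7  -0.1 -71.2]
[[538.4 163.4 103.9]
 [567.7 116.6 145.9]
 [557.1 215.3 146.5]
 [512.9 208.9 145.7]
 [520.7 113.5 147.5]]
```

View pics/w7z.png

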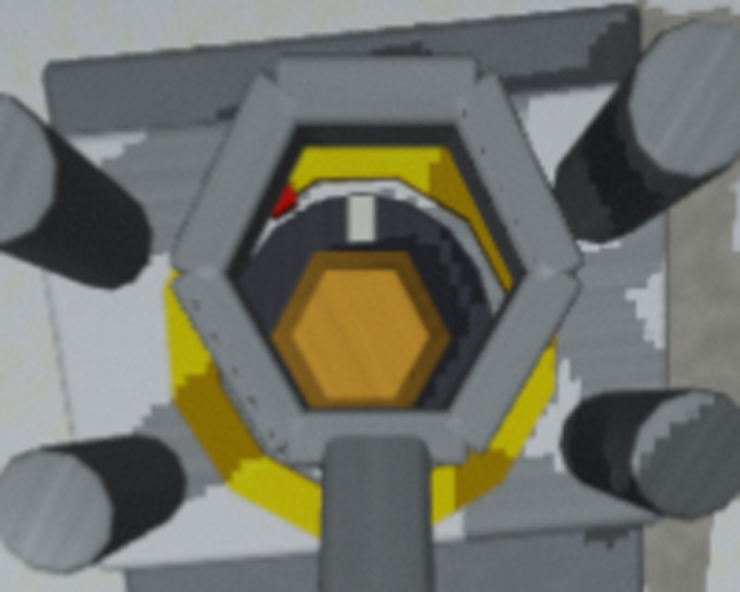

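```bash
python3 - <<'E'
from h import *
show();im,d,p=snap('wrist','w8');show(); fit('w8')
s=ctrl.read_state();T=Ro.from_euler('xyz',s['tool_rot']).as_matrix();q=vision.camera_params('wrist')
print((np.array(q['position'])-s['eef_pos'])@T)
E
```

```text
t 8.05 q [-0.91  0.58  0.75  2.08 -0.62  0.7  -1.32] p [446.7 160.1 132.5] rpy [ 3.141e+00 -6.000e-03 -1.000e-03] F [ 0.2 -0.2 -3.5] T [-0.02  0.01 -0.02] w 13.0
t 8.1 q [-0.91  0.58  0.75  2.08 -0.62  0.7  -1.32] p [446.7 159.7 132.5] rpy [ 3.141e+00 -6.000e-03 -2.000e-03] F [-0.2 -0.  -2.3] T [-0. -0. -0.] w 13.4
brass 1101.0 ((537.4791259765625, 165.2017059326172), (27.596843719482422, 23.094287872314453), 89.97467041015625) cent [537.4 164.8 103. ] tool [90.48 -5.21 30.07]
ring tool z -38.75956949480815 [ 6.200e-02 -1.000e-03 -4.275e+01]
ring 6037.5 ((95.02906036376953, 0.3272876739501953), (42.623199462890625, 45.66151428222656), 29.963247299194336)
ring 4016.0 ((93.60443115234375, 0.03707122802734375), (30.094972610473633, 34.19428253173828), 59.37081527709961)
bar 225 [ 33.7   0.2 -71.2]
bar 280 [  6.8   0.3 -70.8]
bar 330 [-21.    0.3 -70.6]
[  80.83742185    0.47159601 -179.4810013 ]
```

```bash
cat >> h.py <<'E'
def rel2(name,st,zr=-40.,vth=150):
    im,d,p=ld(name); T=Ro.from_euler('xyz',st['tool_rot']).as_matrix()
    hsv=cv2.cvtColor(im,cv2.COLOR_BGR2HSV)
    m=cv2.inRange(hsv,(8,100,vth),(22,255,255)); r=np.zeros_like(m); r[20:150,250:390]=m[20:150,250:390]
    c=max(cv2.findContours(r,0,1)[0],key=cv2.contourArea)
    w=(plane(p,c.reshape(-1,2),103)-st['eef_pos'])@T; a=cv2.minAreaRect(w[:,:2].astype(np.float32)); print('brass',a)
    # ring: depth-based, nearer than 75 mm below ring top
    uv,tl=ringfit(im,d,p,st); k=(tl[:,2]<zr+16)&(tl[:,2]>zr-8)&(tl[:,0]>60)&(tl[:,0]<130)
    m=np.zeros((400,640),np.uint8); m[uv[k,1],uv[k,0]]=255
    cs,hh=cv2.findContours(m,cv2.RETR_CCOMP,2)
    for q,h in zip(cs,hh[0]):
        if cv2.contourArea(q)>500:
            w=(plane(p,q.reshape(-1,2),st['eef_pos'][2]-(zr+14 if h[3]>=0 else zr))-st['eef_pos'])@T; print('hole' if h[3]>=0 else 'outer',cv2.contourArea(q),cv2.minAreaRect(w[:,:2].astype(np.float32)))
    cv2.imwrite('pics/mm.png',m[:200]); cv2.imwrite('pics/mb.png',cv2.resize(r[:160,220:420],None,fx=3,fy=3))
E
python3 - <<'E'
from h import *
rel2('w8',ctrl.read_state())
E
```

```text
brass ((90.62930297851562, -3.9484024047851562), (24.177127838134766, 21.80877685546875), 89.8903579711914)
outer 9597.5 ((93.930419921875, -0.24604034423828125), (52.04325866699219, 45.344757080078125), 29.797260284423828)
hole 3972.5 ((94.69194793701172, 0.15479087829589844), (32.671688079833984, 37.046417236328125), 59.75515365600586)
```

View pics/mm.png

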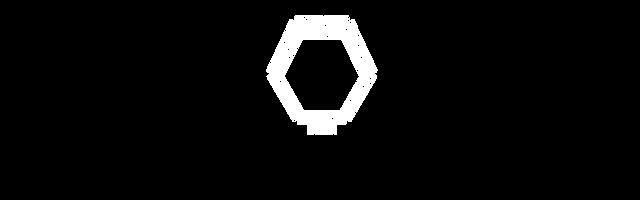

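View pics/mb.png

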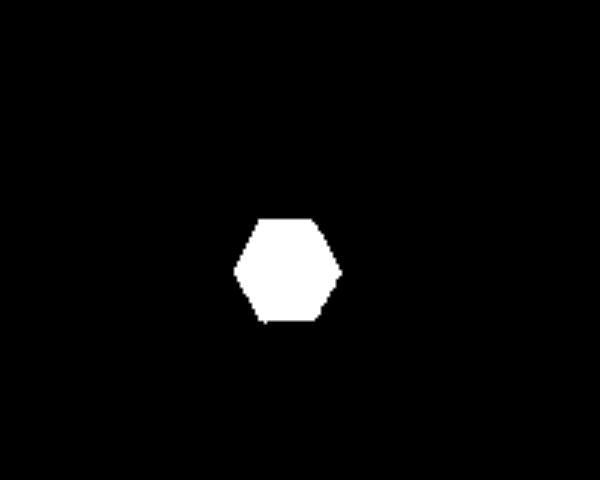

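Emit:
play_rows:
  slide:
    - [-3.8,-3.9,0]
    - [-3.8,-3.9,15]
    - [-3.8,-3.9,30]
    - [-3.8,-3.9,45]
    - [-3.8,-3.9,46]
  turn: [0,0,0,0,0]
  fingers: [0,0,0,0,0]

```text
clock: 8.72
eef_pos: [442.2, 163.1, 85.0]
tool_rot: [3.14, -0.004, -0.002]
force: [0.3, 0.2, -2.8]
width: 13.3
```

Emit:
play_rows:
  slide:
    - [0,0,0]
    - [0,0,0]
  turn: [0,0]
  fingers: [0,0]

```text
clock: 8.98
eef_pos: [442.4, 163.1, 85.2]
tool_rot: [3.14, -0.004, -0.003]
force: [0.8, -0.8, -3.4]
width: 13.2
```

```bash
python3 - <<'E'
from h import *
show();im,d,p=snap('wrist','w9');show(); rel2('w9',ctrl.read_state())
im=cv2.imread('pics/w9.png'); cv2.imwrite('pics/w9z.png',cv2.resize(im[0:160,220:420],None,fx=3.7,fy=3.7,interpolation=2))
E
```

```text
t 8.97 q [-0.85  0.65  0.66  2.12 -0.72  0.6  -1.25] p [442.4 163.1  85.2] rpy [ 3.14e+00 -4.00e-03 -3.00e-03] F [ 0.8 -0.8 -3.4] T [-0.    0.02  0.01] w 13.2
t 9.03 q [-0.85  0.65  0.66  2.12 -0.72  0.6  -1.25] p [442.4 163.1  85.3] rpy [ 3.14e+00 -4.00e-03 -2.00e-03] F [-0.7 -0.  -2.6] T [ 0.03 -0.    0.03] w 13.2
brass ((97.1460189819336, 2.8393049240112305), (14.338675498962402, 23.720720291137695), 61.803768157958984)
outer 9597.5 ((93.88036346435547, 0.24568939208984375), (51.94808578491211, 45.26033020019531), 29.875883102416992)
hole 3974.0 ((94.64656829833984, 0.63873291015625), (36.96884536743164, 32.610599517822266), 30.511066436767578)
```

View pics/w9z.png

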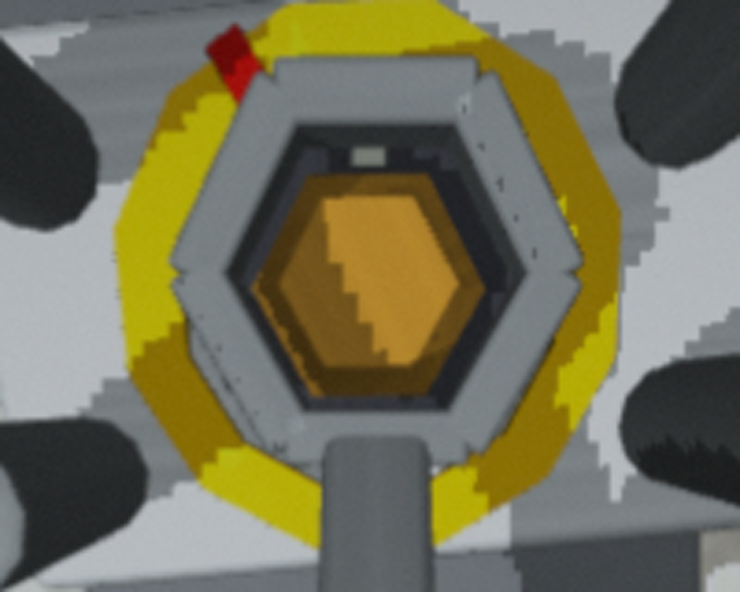

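```bash
python3 - <<'E'
from h import *
im,d,p=ld('w9'); st=ctrl.read_state();T=Ro.from_euler('xyz',st['tool_rot']).as_matrix()
c=np.array([[279,287],[460,285],[322,195],[417,194],[321,367],[415,366]])/3.7+[220,0]
w=(plane(p,c,103)-st['eef_pos'])@T; print(w.round(2),w.mean(0), (w[0]+w[1])/2)
# ring top face hole corners (crop) at ring top & outer corners
o=np.array([[172,265],[582,268],[276,58],[480,58]])/3.7+[220,0]
print(((plane(p,o,st['eef_pos'][2]+40)-st['eef_pos'])@T).round(2))
hb=np.array([[233,272],[525,272],[295,122],[458,122],[305,410],[448,410]])/3.7+[220,0]
h=(plane(p,hb,st['eef_pos'][2]+40)-st['eef_pos'])@T;print(h.round(2))
print(dep(p,[(320,76)],d),dep(p,[(321,28)],d))
print(rel([0,0,0],0))
E
```

```text
[[ 94.61 -13.09 -17.34]
 [ 94.88  12.67 -17.3 ]
 [106.3   -6.78 -17.28]
 [106.43   6.39 -17.26]
 [ 83.93  -7.29 -17.37]
 [ 84.07   6.4  -17.36]] [ 95.03735556  -0.28292833 -17.31986217] [ 94.7440516   -0.21164376 -17.32097818]
[[ 95.14 -24.18 -39.64]
 [ 94.83  25.84 -39.57]
 [116.84 -10.84 -39.53]
 [116.86  12.65 -39.5 ]]
[[ 94.38 -16.78 -39.63]
 [ 94.4   18.9  -39.59]
 [110.42  -8.81 -39.56]
 [110.43  10.29 -39.53]
 [ 78.37  -8.33 -39.69]
 [ 78.37   9.86 -39.66]]
[[537.72568859 163.08008605 103.26980437]] [[554.37299334 162.52287576 126.20951818]]
(array([-442.4,  164.1,   83.7]), np.float64(-0.002))
```

Emit:
play_rows:
  slide:
    - [0.3,-1.1,0]
    - [0.3,-1.1,5]
    - [0.3,-1.1,10]
    - [0.3,-1.1,14]
    - [0.3,-1.1,17]
  turn: [0,0,0,0,0]
  fingers: [0,0,0,0,0]

```text
clock: 9.65
eef_pos: [442.7, 164.1, 67.9]
tool_rot: [3.14, -0.004, -0.003]
force: [-0.7, -0.4, -3.8]
width: 13.2
```

```bash
python3 - <<'E'
from h import *
show()
E
```

```text
t 9.65 q [-0.83  0.68  0.62  2.13 -0.75  0.56 -1.22] p [442.7 164.1  67.9] rpy [ 3.14e+00 -4.00e-03 -3.00e-03] F [-0.7 -0.4 -3.8] T [0.01 0.02 0.  ] w 13.2
```

Emit:
play_rows:
  slide:
    - [0,0,2]
    - [0,0,4]
    - [0,0,6]
    - [0,0,7.5]
    - [0,0,7.5]
  turn: [0,0,0,0,0]
  fingers: [0,0,0,0,0]

```text
clock: 10.28
eef_pos: [442.7, 164.1, 60.3]
tool_rot: [3.14, -0.004, -0.003]
force: [0.3, 0.3, -4.0]
width: 13.2
```

```bash
python3 - <<'E'
from h import *
show();im,d,p=snap('wrist','w10');show()
cv2.imwrite('pics/w10z.png',cv2.resize(im[0:160,220:420],None,fx=3.7,fy=3.7,interpolation=2))
print(dep(p,[(321,26),(321,24),(300,40),(345,40)],d).round(1))
E
```

```text
t 10.28 q [-0.81  0.69  0.6   2.14 -0.77  0.54 -1.21] p [442.7 164.1  60.3] rpy [ 3.14e+00 -4.00e-03 -3.00e-03] F [ 0.3  0.3 -4. ] T [-0.03 -0.02 -0.03] w 13.2
t 10.32 q [-0.81  0.69  0.6   2.14 -0.77  0.54 -1.21] p [442.8 164.1  60.4] rpy [ 3.14e+00 -4.00e-03 -3.00e-03] F [ 0.  -0.4 -3.6] T [ 0.   -0.01  0.02] w 12.9
[[555.3 163.6 101.9]
 [556.  163.6 102.1]
 [551.7 173.2  93.5]
 [550.6 153.   99.1]]
```

View pics/w10z.png

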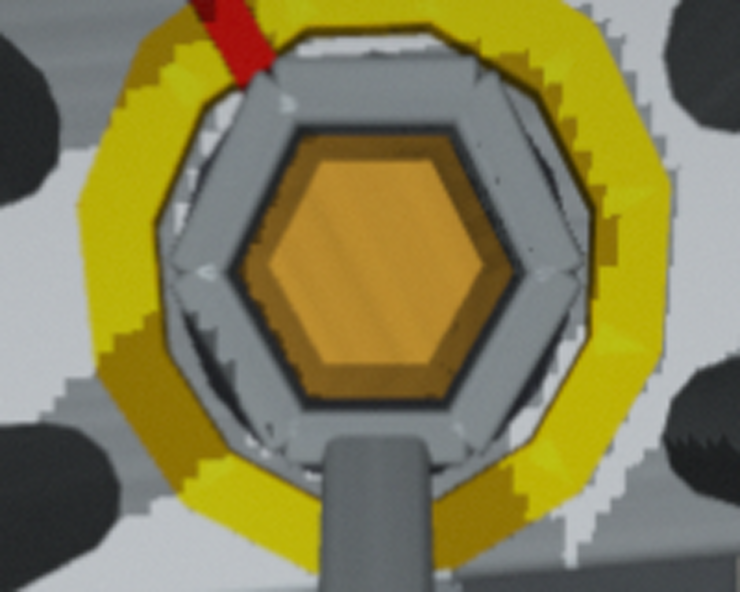

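Emit:
play_rows:
  slide:
    - [0,0,0.7]
    - [0,0,1.4]
    - [0,0,1.4]
  turn: [0,0,0]
  fingers: [0,0,0]

```text
clock: 10.7
eef_pos: [442.7, 164.1, 59.0]
tool_rot: [3.14, -0.004, -0.003]
force: [-0.3, -0.1, -2.9]
width: 13.3
```

Emit:
play_rows:
  slide:
    - [0,0,0.7]
    - [0,0,1.0]
    - [0,0,1.0]
  turn: [0,0,0]
  fingers: [0,0,0]

```text
clock: 11.08
eef_pos: [442.5, 164.1, 58.1]
tool_rot: [3.14, -0.003, -0.003]
force: [-2.0, -0.3, 0.6]
width: 13.3
```

```bash
cat >> h.py <<'E'
def arc(degs,P=(94.6,-0.2)):
    for a in degs:
        f=np.radians(a); x,y=P; print(a,round(f,4),[round(x-(x*np.cos(f)-y*np.sin(f)),1),round(y-(x*np.sin(f)+y*np.cos(f)),1)])
E
python3 - <<'E'
from h import *
show(); arc([-30,-25,-20,-15,-12,-10,-8,-5,1,2,3,4,5,6,8,9,10,12,15,16,18,20,24,25,27,30,32,36,40])
E
```

```text
t 11.07 q [-0.81  0.69  0.6   2.14 -0.77  0.53 -1.2 ] p [442.5 164.1  58.1] rpy [ 3.14e+00 -3.00e-03 -3.00e-03] F [-2.  -0.3  0.6] T [-0.    0.16 -0.07] w 13.3
-30 -0.5236 [np.float64(12.8), np.float64(47.3)]
-25 -0.4363 [np.float64(8.9), np.float64(40.0)]
-20 -0.3491 [np.float64(5.8), np.float64(32.3)]
-15 -0.2618 [np.float64(3.3), np.float64(24.5)]
-12 -0.2094 [np.float64(2.1), np.float64(19.7)]
-10 -0.1745 [np.float64(1.5), np.float64(16.4)]
-8 -0.1396 [np.float64(0.9), np.float64(13.2)]
-5 -0.0873 [np.float64(0.4), np.float64(8.2)]
1 0.0175 [np.float64(0.0), np.float64(-1.7)]
2 0.0349 [np.float64(0.1), np.float64(-3.3)]
3 0.0524 [np.float64(0.1), np.float64(-5.0)]
4 0.0698 [np.float64(0.2), np.float64(-6.6)]
5 0.0873 [np.float64(0.3), np.float64(-8.2)]
6 0.1047 [np.float64(0.5), np.float64(-9.9)]
8 0.1396 [np.float64(0.9), np.float64(-13.2)]
9 0.1571 [np.float64(1.1), np.float64(-14.8)]
10 0.1745 [np.float64(1.4), np.float64(-16.4)]
12 0.2094 [np.float64(2.0), np.float64(-19.7)]
15 0.2618 [np.float64(3.2), np.float64(-24.5)]
16 0.2793 [np.float64(3.6), np.float64(-26.1)]
18 0.3142 [np.float64(4.6), np.float64(-29.2)]
20 0.3491 [np.float64(5.6), np.float64(-32.4)]
24 0.4189 [np.float64(8.1), np.float64(-38.5)]
25 0.4363 [np.float64(8.8), np.float64(-40.0)]
27 0.4712 [np.float64(10.2), np.float64(-43.0)]
30 0.5236 [np.float64(12.6), np.float64(-47.3)]
32 0.5585 [np.float64(14.3), np.float64(-50.2)]
36 0.6283 [np.float64(17.9), np.float64(-55.6)]
40 0.6981 [np.float64(22.0), np.float64(-60.9)]
```

Emit:
play_rows:
  slide:
    - [0.1,-5.0,-0.4]
    - [0.5,-9.9,-0.4]
    - [1.1,-14.8,-0.4]
    - [2.0,-19.7,-0.4]
    - [3.2,-24.5,-0.4]
  turn: [0.0524,0.1047,0.1571,0.2094,0.2618]
  fingers: [0,0,0,0,0]

```text
clock: 11.7
eef_pos: [446.3, 188.5, 58.5]
tool_rot: [3.141, -0.005, -0.265]
force: [0.6, -0.9, -2.4]
width: 13.0
```

```bash
python3 - <<'E'
from h import *
show();im,d,p=snap('wrist','w11');show()
cv2.imwrite('pics/w11z.png',cv2.resize(im[0:160,220:420],None,fx=3.7,fy=3.7,interpolation=2))
E
```

```text
t 11.7 q [-0.9   0.73  0.68  2.11 -0.84  0.6  -1.45] p [446.3 188.5  58.5] rpy [ 3.141 -0.005 -0.265] F [ 0.6 -0.9 -2.4] T [-0.16 -0.09  0.25] w 13.0
t 11.75 q [-0.9   0.73  0.68  2.11 -0.84  0.6  -1.45] p [446.4 189.2  58.4] rpy [ 3.141 -0.005 -0.266] F [-0.6 -2.5 -1.1] T [-0.45  0.   -0.01] w 13.2
```

View pics/w11z.png

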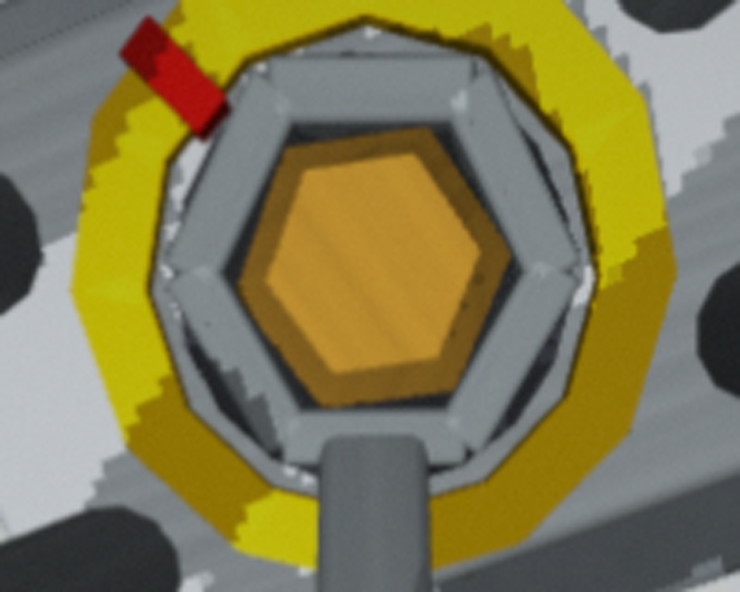

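```bash
cat >> h.py <<'E'
N=np.array([537.3,163.3]); RO=np.array([94.7,0.85])
def eefat(yaw):
    c,s=np.cos(yaw),np.sin(yaw)  # tool x=(c,s), tool y=(s,-c)
    return N-np.array([c*RO[0]+s*RO[1], s*RO[0]-c*RO[1]])
def seq(yaws_deg,z):
    for a in yaws_deg:
        y=np.radians(a); e=eefat(y); s,t=rel([e[0],e[1],z],y); print(a,s.tolist(),float(t))
E
python3 - <<'E'
from h import *
show();seq([-15,-19.5,-24,-28.5,-33,-37.5],58.5)
E
```

```text
t 11.75 q [-0.9   0.73  0.68  2.11 -0.84  0.6  -1.45] p [446.4 189.2  58.4] rpy [ 3.141 -0.005 -0.266] F [-0.6 -2.5 -1.1] T [-0.45  0.   -0.01] w 13.2
-15 [-0.2, 0.6, -0.1] -0.004
-19.5 [0.1, -6.8, -0.1] 0.074
-24 [1.0, -14.2, -0.1] 0.153
-28.5 [2.5, -21.5, -0.1] 0.231
-33 [4.5, -28.6, -0.1] 0.31
-37.5 [7.2, -35.6, -0.1] 0.388
```

Emit:
play_rows:
  slide:
    - [0.1,-6.8,-0.1]
    - [1.0,-14.2,-0.1]
    - [2.5,-21.5,-0.1]
    - [4.5,-28.6,-0.1]
    - [7.2,-35.6,-0.1]
  turn: [0.074,0.153,0.231,0.31,0.388]
  fingers: [0,0,0,0,0]

```text
clock: 12.38
eef_pos: [462.5, 221.8, 58.4]
tool_rot: [-3.141, -0.004, -0.655]
force: [-0.8, -0.7, -1.4]
width: 13.4
```

```bash
python3 - <<'E'
from h import *
show();im,d,p=snap('wrist','w12');show()
cv2.imwrite('pics/w12z.png',cv2.resize(im[0:200,200:440],None,fx=3,fy=3,interpolation=2))
E
```

```text
t 12.38 q [-1.    0.8   0.81  2.03 -0.91  0.71 -1.83] p [462.5 221.8  58.4] rpy [-3.141 -0.004 -0.655] F [-0.8 -0.7 -1.4] T [-0.25  0.15  0.23] w 13.4
t 12.43 q [-1.01  0.8   0.81  2.03 -0.91  0.71 -1.83] p [463.1 222.5  58.2] rpy [-3.14  -0.005 -0.656] F [-2.6 -0.5 -0.4] T [-0.29  0.4  -0.08] w 13.1
```

View pics/w12z.png

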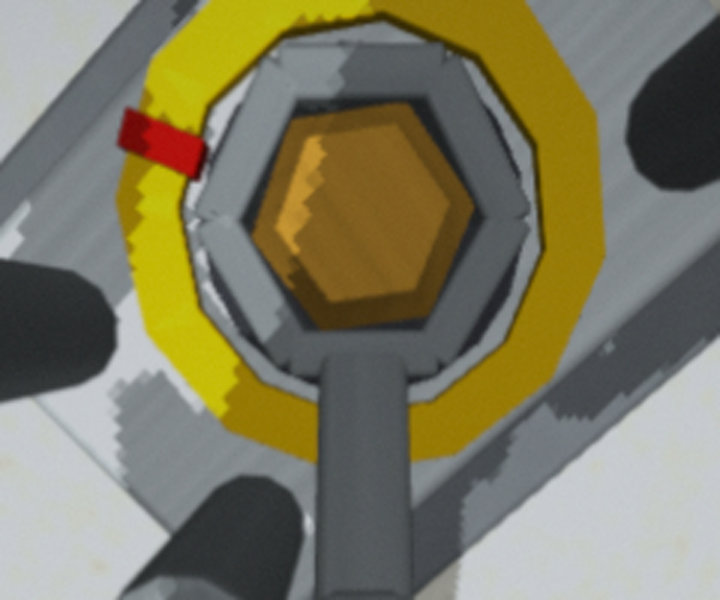

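```bash
python3 - <<'E'
from h import *
show();seq([-34.5,-31.5],58.5);seq([-31.5],70);seq([-31.5],88)
E
```

```text
t 12.43 q [-1.01  0.8   0.81  2.03 -0.91  0.71 -1.83] p [463.1 222.5  58.2] rpy [-3.14  -0.005 -0.656] F [-2.6 -0.5 -0.4] T [-0.29  0.4  -0.08] w 13.1
-34.5 [0.3, 5.9, -0.3] -0.054
-31.5 [0.7, 10.9, -0.3] -0.107
-31.5 [0.7, 10.9, -11.8] -0.107
-31.5 [0.8, 10.8, -29.8] -0.107
```

Emit:
play_rows:
  slide:
    - [0.3,5.9,-0.3]
    - [0.7,10.9,-0.3]
    - [0.7,10.9,-8]
    - [0.8,10.8,-20]
    - [0.8,10.8,-32]
  turn: [-0.054,-0.107,-0.107,-0.107,-0.107]
  fingers: [0,0,0,0,0]

```text
clock: 13.05
eef_pos: [457.2, 213.6, 91.2]
tool_rot: [-3.141, -0.005, -0.55]
force: [-0.5, 1.1, -3.1]
width: 13.0
```

```bash
python3 - <<'E'
from h import *
show();im,d,p=snap('wrist','w13');show();seq([-26,-16,-6,4,14],92)
cv2.imwrite('pics/w13z.png',cv2.resize(im[0:200,200:440],None,fx=3,fy=3,interpolation=2))
E
```

```text
t 13.05 q [-1.02  0.74  0.84  2.04 -0.83  0.74 -1.78] p [457.2 213.6  91.2] rpy [-3.141 -0.005 -0.55 ] F [-0.5  1.1 -3.1] T [ 0.02 -0.02 -0.01] w 13.0
t 13.1 q [-1.02  0.74  0.84  2.03 -0.83  0.74 -1.78] p [458.1 213.8  92.5] rpy [-3.139 -0.006 -0.55 ] F [ 0.7  0.2 -2.3] T [-0.01 -0.01 -0.03] w 13.3
-26 [-0.4, 9.9, 0.5] -0.096
-16 [2.4, 26.2, 0.4] -0.271
-6 [8.1, 41.7, 0.4] -0.445
4 [16.3, 56.0, 0.4] -0.62
14 [26.9, 68.6, 0.5] -0.794
```

View pics/w13z.png

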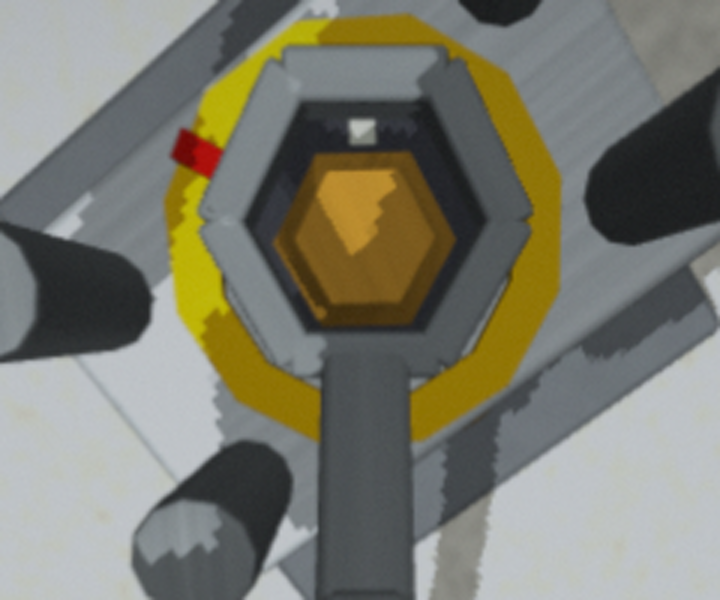

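Emit:
play_rows:
  slide:
    - [-0.4,9.9,0]
    - [2.4,26.2,0]
    - [8.1,41.7,0]
    - [16.3,56.0,0]
    - [26.9,68.6,0]
  turn: [-0.096,-0.271,-0.445,-0.62,-0.794]
  fingers: [0,0,0,0,0]

```text
clock: 13.72
eef_pos: [445.1, 140.8, 92.9]
tool_rot: [3.139, -0.007, 0.25]
force: [-0.4, -0.2, -4.0]
width: 12.9
```

```bash
python3 - <<'E'
from h import *
show();seq([14,22,29],90)
E
```

```text
t 13.72 q [-0.77  0.61  0.6   2.13 -0.63  0.57 -1.03] p [445.1 140.8  92.9] rpy [ 3.139 -0.007  0.25 ] F [-0.4 -0.2 -4. ] T [-0.05 -0.01 -0.04] w 12.9
14 [0.2, -0.4, 2.9] 0.006
22 [0.9, 12.8, 2.9] -0.134
29 [3.0, 24.1, 2.9] -0.256
```

Emit:
play_rows:
  slide:
    - [0.9,12.8,1]
    - [3.0,24.1,2]
    - [3.0,24.1,2.9]
    - [3.0,24.1,2.9]
  turn: [-0.134,-0.256,-0.256,-0.256]
  fingers: [0,0,0,0]

```text
clock: 14.22
eef_pos: [453.8, 118.6, 90.1]
tool_rot: [3.138, -0.006, 0.504]
force: [0.5, -0.5, -3.3]
width: 13.3
```

```bash
python3 - <<'E'
from h import *
show();im,d,p=snap('wrist','w14');show();seq([29],60)
cv2.imwrite('pics/w14z.png',cv2.resize(im[0:160,220:420],None,fx=3.7,fy=3.7,interpolation=2))
E
```

```text
t 14.22 q [-0.67  0.6   0.51  2.13 -0.56  0.54 -0.8 ] p [453.8 118.6  90.1] rpy [ 3.138 -0.006  0.504] F [ 0.5 -0.5 -3.3] T [0.02 0.07 0.01] w 13.3
t 14.28 q [-0.67  0.6   0.51  2.13 -0.56  0.54 -0.8 ] p [453.7 118.7  90. ] rpy [ 3.138 -0.006  0.505] F [ 0.2  0.5 -3.6] T [ 0.01  0.04 -0.01] w 13.1
29 [-0.1, 0.6, 30.0] -0.001
```

View pics/w14z.png

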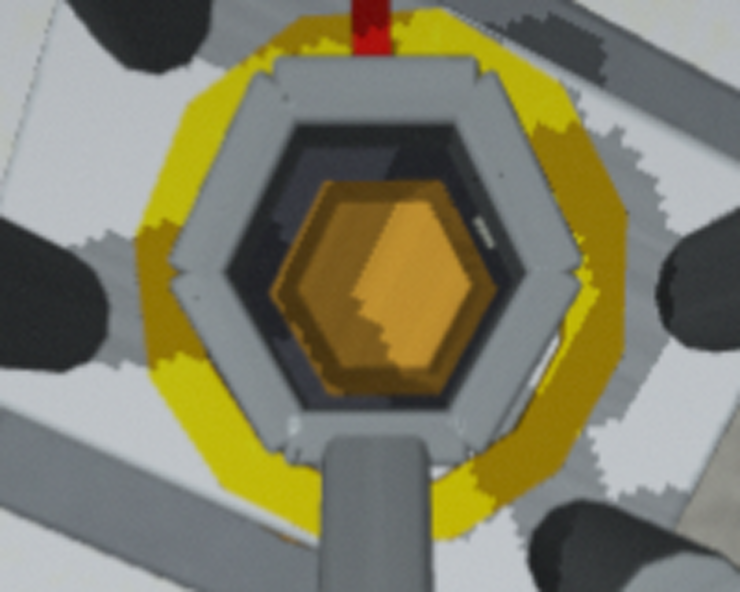

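```bash
python3 - <<'E'
from h import *
im,d,p=ld('w14'); st=ctrl.read_state();T=Ro.from_euler('xyz',st['tool_rot']).as_matrix()
c=np.array([[296,287],[472,287],[340,201],[434,201],[340,368],[434,368]])/3.7+[220,0]
w=(plane(p,c,103)-st['eef_pos'])@T; print(w.round(2),w.mean(0), (w[0]+w[1])/2)
o=np.array([[172,265],[582,268],[276,58],[480,58]])/3.7+[220,0]
print(((plane(p,o,st['eef_pos'][2]+40)-st['eef_pos'])@T).round(2))
E
```

```text
[[ 94.94 -11.27 -12.5 ]
 [ 94.94  14.57 -12.4 ]
 [106.23  -4.68 -12.41]
 [106.23   8.78 -12.36]
 [ 83.79  -4.94 -12.54]
 [ 83.78   9.19 -12.48]] [ 94.98565478   1.94201727 -12.44674385] [ 94.94024352   1.65029473 -12.44817809]
[[ 95.08 -24.46 -39.57]
 [ 94.73  25.66 -39.37]
 [116.82 -11.09 -39.4 ]
 [116.83  12.46 -39.3 ]]
```

Emit:
play_rows:
  slide:
    - [0,0.9,2]
    - [0,0.9,10]
    - [0,0.9,17]
    - [0,0.9,22]
    - [0,0.9,25]
  turn: [0,0,0,0,0]
  fingers: [0,0,0,0,0]

```text
clock: 14.9
eef_pos: [454.3, 117.8, 64.6]
tool_rot: [3.138, -0.005, 0.505]
force: [0.0, -0.4, -3.0]
width: 13.5
```

Emit:
play_rows:
  slide:
    - [0,0,2]
    - [0,0,4]
    - [0,0,5.5]
    - [0,0,6.2]
  turn: [0,0,0,0]
  fingers: [0,0,0,0]

```text
clock: 15.4
eef_pos: [454.3, 117.8, 58.4]
tool_rot: [3.138, -0.005, 0.505]
force: [-0.3, -1.1, -1.8]
width: 13.3
```

```bash
python3 - <<'E'
from h import *
show();seq([25,20,15,10,5,0],58.7)
E
```

```text
t 15.4 q [-0.62  0.65  0.45  2.15 -0.62  0.46 -0.76] p [454.3 117.8  58.4] rpy [ 3.138 -0.005  0.505] F [-0.3 -1.1 -1.8] T [-0.03  0.04 -0.05] w 13.3
25 [0.2, -7.0, -0.3] 0.068
20 [1.2, -15.2, -0.4] 0.156
15 [2.9, -23.3, -0.4] 0.243
10 [5.3, -31.2, -0.4] 0.33
5 [8.4, -38.9, -0.4] 0.418
0 [12.2, -46.2, -0.4] 0.505
```

Emit:
play_rows:
  slide:
    - [0.2,-7.0,-0.2]
    - [1.2,-15.2,-0.2]
    - [2.9,-23.3,-0.2]
    - [5.3,-31.2,-0.2]
    - [8.4,-38.9,-0.2]
  turn: [0.068,0.156,0.243,0.33,0.418]
  fingers: [0,0,0,0,0]

```text
clock: 16.02
eef_pos: [443.6, 155.7, 58.7]
tool_rot: [3.139, -0.008, 0.084]
force: [1.0, -1.9, -3.2]
width: 13.0
```

```bash
python3 - <<'E'
from h import *
show();seq([0,-5,-10,-15,-20],58.7)
E
```

```text
t 16.02 q [-0.78  0.68  0.57  2.15 -0.76  0.51 -1.12] p [443.6 155.7  58.7] rpy [ 3.139 -0.008  0.084] F [ 1.  -1.9 -3.2] T [-0.35 -0.29  0.2 ] w 13.0
0 [-0.3, -8.5, -0.0] 0.084
-5 [0.9, -16.7, -0.0] 0.172
-10 [2.7, -24.8, -0.0] 0.259
-15 [5.2, -32.6, -0.0] 0.346
-20 [8.4, -40.2, -0.0] 0.433
```

Emit:
play_rows:
  slide:
    - [-0.1,-8.5,0]
    - [0.9,-16.7,0]
    - [2.7,-24.8,0]
    - [5.2,-32.6,0]
    - [8.4,-40.2,0]
  turn: [0.084,0.172,0.259,0.346,0.433]
  fingers: [0,0,0,0,0]

```text
clock: 16.65
eef_pos: [448.9, 196.3, 58.7]
tool_rot: [-3.141, -0.009, -0.351]
force: [1.6, -1.0, -4.5]
width: 13.3
```

```bash
python3 - <<'E'
from h import *
show();seq([-24,-28,-31,-33],58.5)
E
```

```text
t 16.65 q [-0.93  0.74  0.72  2.1  -0.87  0.62 -1.52] p [448.9 196.3  58.7] rpy [-3.141 -0.009 -0.351] F [ 1.6 -1.  -4.5] T [-0.39 -0.22  0.19] w 13.3
-24 [-0.1, -6.7, 0.2] 0.068
-28 [0.6, -13.2, 0.2] 0.138
-31 [1.5, -18.1, 0.3] 0.19
-33 [2.2, -21.3, 0.3] 0.225
```

Emit:
play_rows:
  slide:
    - [0,-6.7,0.2]
    - [0.6,-13.2,0.2]
    - [1.5,-18.1,0.2]
    - [2.2,-21.3,0.2]
    - [2.2,-21.3,0.2]
  turn: [0.068,0.138,0.19,0.225,0.225]
  fingers: [0,0,0,0,0]

```text
clock: 17.27
eef_pos: [458.4, 215.6, 58.5]
tool_rot: [-3.139, -0.009, -0.575]
force: [0.9, -0.8, -1.9]
width: 13.1
```

```bash
python3 - <<'E'
from h import *
show();im,d,p=snap('wrist','w15');show();seq([-30,-27],58.5);seq([-27],92)
cv2.imwrite('pics/w15z.png',cv2.resize(im[0:200,200:440],None,fx=3,fy=3,interpolation=2))
E
```

```text
t 17.27 q [-0.99  0.79  0.79  2.05 -0.91  0.68 -1.74] p [458.4 215.6  58.5] rpy [-3.139 -0.009 -0.575] F [ 0.9 -0.8 -1.9] T [-0.19 -0.2   0.11] w 13.1
t 17.32 q [-0.99  0.79  0.79  2.05 -0.91  0.68 -1.74] p [458.4 215.6  58.6] rpy [-3.139 -0.009 -0.575] F [ 1.2 -0.9 -3.7] T [-0.06  0.01  0.13] w 13.1
-30 [-0.0, 5.0, 0.1] -0.051
-27 [0.3, 9.9, 0.1] -0.104
-27 [0.6, 9.8, -33.4] -0.104
```

View pics/w15z.png

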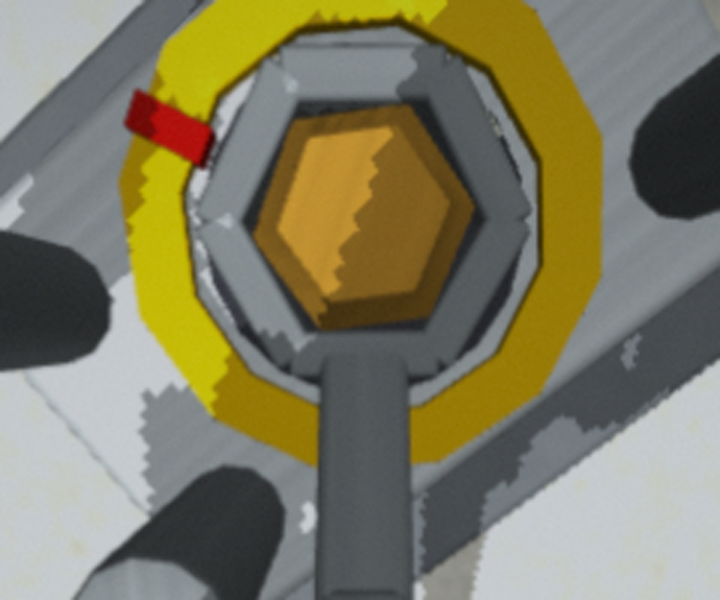

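Emit:
play_rows:
  slide:
    - [0,5.0,0]
    - [0.3,9.9,0]
    - [0.3,9.9,-8]
    - [0.6,9.8,-20]
    - [0.6,9.8,-33]
  turn: [-0.051,-0.104,-0.104,-0.104,-0.104]
  fingers: [0,0,0,0,0]

```text
clock: 17.95
eef_pos: [453.2, 207.3, 92.6]
tool_rot: [-3.139, -0.009, -0.471]
force: [-0.6, 0.3, -3.3]
width: 13.4
```

```bash
python3 - <<'E'
from h import *
show();im,d,p=snap('wrist','w16');show();seq([-22,-12,-2,8,18],92)
cv2.imwrite('pics/w16z.png',cv2.resize(im[0:200,200:440],None,fx=3,fy=3,interpolation=2))
E
```

```text
t 17.95 q [-1.01  0.72  0.83  2.05 -0.82  0.72 -1.7 ] p [453.2 207.3  92.6] rpy [-3.139 -0.009 -0.471] F [-0.6  0.3 -3.3] T [-0.01  0.01  0.06] w 13.4
t 18.0 q [-1.01  0.72  0.83  2.05 -0.82  0.72 -1.7 ] p [454.3 207.5  94. ] rpy [-3.137 -0.011 -0.471] F [ 0.4 -0.5 -2.8] T [ 0.04 -0.08  0.  ] w 13.2
-22 [-0.4, 9.1, 1.9] -0.087
-12 [2.3, 25.4, 1.9] -0.262
-2 [7.8, 40.9, 1.9] -0.437
8 [15.9, 55.3, 1.9] -0.611
18 [26.4, 68.0, 2.0] -0.786
```

View pics/w16z.png

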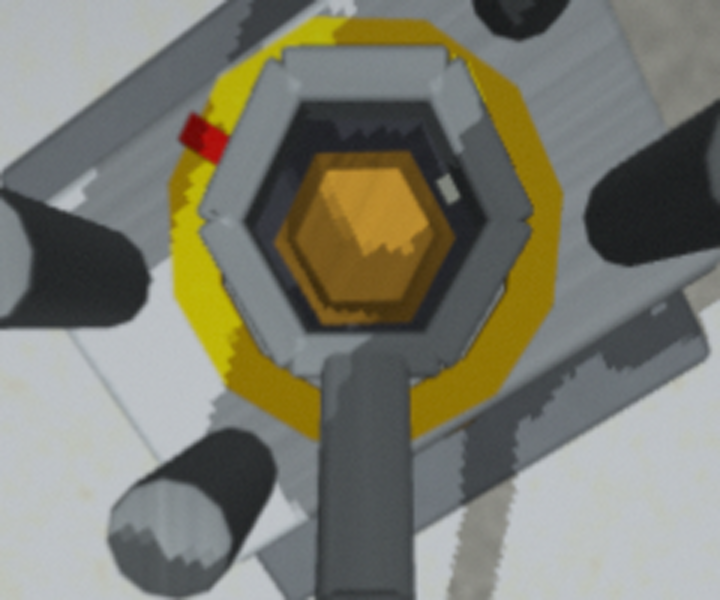

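Emit:
play_rows:
  slide:
    - [-0.4,9.1,1]
    - [2.3,25.4,1]
    - [7.8,40.9,1]
    - [15.9,55.3,1]
    - [26.4,68.0,1]
  turn: [-0.087,-0.262,-0.437,-0.611,-0.786]
  fingers: [0,0,0,0,0]

```text
clock: 18.62
eef_pos: [446.8, 134.5, 93.4]
tool_rot: [3.137, -0.011, 0.32]
force: [0.3, -0.2, -2.5]
width: 13.0
```

```bash
python3 - <<'E'
from h import *
show();seq([26,33],90)
E
```

```text
t 18.62 q [-0.75  0.6   0.58  2.14 -0.62  0.56 -0.96] p [446.8 134.5  93.4] rpy [ 3.137 -0.011  0.32 ] F [ 0.3 -0.2 -2.5] T [-0.04  0.02 -0.03] w 13.0
26 [1.0, 12.9, 3.5] -0.133
33 [3.1, 24.3, 3.5] -0.256
```

Emit:
play_rows:
  slide:
    - [1.0,12.9,1]
    - [3.1,24.3,2]
    - [3.1,24.3,3.5]
    - [3.1,24.3,3.5]
  turn: [-0.133,-0.256,-0.256,-0.256]
  fingers: [0,0,0,0]

```text
clock: 19.12
eef_pos: [456.9, 112.8, 90.0]
tool_rot: [3.135, -0.009, 0.574]
force: [-0.9, 0.6, -3.8]
width: 12.9
```

```bash
python3 - <<'E'
from h import *
show();im,d,p=snap('wrist','w17');show();seq([33],60)
cv2.imwrite('pics/w17z.png',cv2.resize(im[0:160,220:420],None,fx=3.7,fy=3.7,interpolation=2))
E
```

```text
t 19.12 q [-0.64  0.6   0.5   2.13 -0.55  0.53 -0.73] p [456.9 112.8  90. ] rpy [ 3.135 -0.009  0.574] F [-0.9  0.6 -3.8] T [ 0.02  0.04 -0.03] w 12.9
t 19.18 q [-0.64  0.6   0.5   2.13 -0.55  0.53 -0.73] p [456.9 113.   90. ] rpy [ 3.135 -0.009  0.575] F [ 0.2  0.3 -2.6] T [ 0.01 -0.01  0.  ] w 13.2
33 [-0.1, 0.5, 30.0] -0.001
```

View pics/w17z.png

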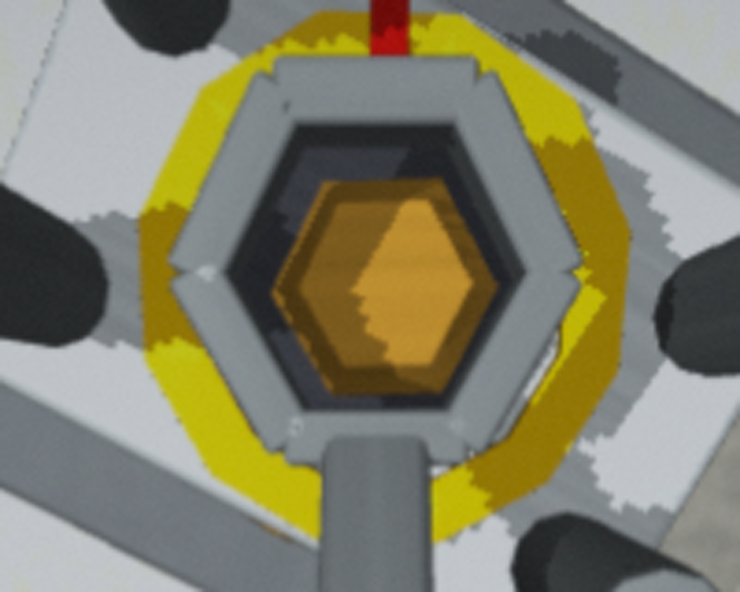

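Almost the same picture as at the previous reseat (brass top centred near (386,285) of the zoom, aligned with the hole); same small correction, then down.

Emit:
play_rows:
  slide:
    - [0,1.0,2]
    - [0,1.0,10]
    - [0,1.0,17]
    - [0,1.0,22]
    - [0,1.0,25]
  turn: [0,0,0,0,0]
  fingers: [0,0,0,0,0]

```text
clock: 19.8
eef_pos: [457.9, 112.1, 64.6]
tool_rot: [3.135, -0.009, 0.575]
force: [0.8, -0.8, -3.4]
width: 13.1
```

Emit:
play_rows:
  slide:
    - [0,0,2]
    - [0,0,4]
    - [0,0,5.5]
    - [0,0,6.2]
  turn: [0,0,0,0]
  fingers: [0,0,0,0]

```text
clock: 20.3
eef_pos: [458.1, 112.1, 58.4]
tool_rot: [3.135, -0.009, 0.575]
force: [1.1, 0.1, -3.1]
width: 13.1
```

```bash
python3 - <<'E'
from h import *
show();seq([31,29,27,25,23],58.7); im,d,p=snap('wrist','w18'); 
hsv=cv2.cvtColor(im,cv2.COLOR_BGR2HSV); m=cv2.inRange(hsv,(0,150,60),(6,255,255))|cv2.inRange(hsv,(172,150,60),(180,255,255)); m[140:]=0; m[:,:200]=0;m[:,440:]=0
vv,uu=np.nonzero(m); print(len(vv),vv.min(),vv.max(),uu.min(),uu.max())
E
```

```text
t 20.3 q [-0.59  0.65  0.43  2.14 -0.6   0.46 -0.69] p [458.1 112.1  58.4] rpy [ 3.135 -0.009  0.575] F [ 1.1  0.1 -3.1] T [-0.16  0.16 -0.06] w 13.1
31 [-0.3, -4.0, -0.3] 0.034
29 [-0.1, -7.3, -0.4] 0.069
27 [0.2, -10.6, -0.4] 0.104
25 [0.7, -13.8, -0.4] 0.139
23 [1.2, -17.1, -0.4] 0.174
114 0 10 317 329
```

Emit:
play_rows:
  slide:
    - [0,-4.0,-0.2]
    - [0,-7.3,-0.2]
    - [0.2,-10.6,-0.2]
    - [0.7,-13.8,-0.2]
    - [1.2,-17.1,-0.2]
  turn: [0.034,0.069,0.104,0.139,0.174]
  fingers: [0,0,0,0,0]

```text
clock: 20.98
eef_pos: [450.7, 127.1, 58.6]
tool_rot: [3.135, -0.011, 0.399]
force: [5.1, -1.7, -4.6]
width: 13.3
```

```bash
python3 - <<'E'
from h import *
show();seq([22,21,20,19,18],58.6)
E
```

```text
t 20.98 q [-0.66  0.65  0.48  2.16 -0.67  0.47 -0.83] p [450.7 127.1  58.6] rpy [ 3.135 -0.011  0.399] F [ 5.1 -1.7 -4.6] T [-0.41 -0.88 -0.05] w 13.3
22 [-0.8, -2.0, 0.0] 0.015
21 [-0.8, -3.7, 0.0] 0.032
20 [-0.7, -5.3, 0.0] 0.05
19 [-0.6, -7.0, -0.0] 0.067
18 [-0.4, -8.6, -0.0] 0.085
```

Emit:
play_rows:
  slide:
    - [0.2,-1.7,0]
    - [0.3,-3.3,0]
    - [0.4,-5.0,0]
    - [0.5,-6.6,0]
  turn: [0.0175,0.035,0.0525,0.07]
  fingers: [0,0,0,0]

```text
clock: 21.48
eef_pos: [448.4, 133.3, 58.6]
tool_rot: [3.136, -0.012, 0.327]
force: [3.4, -0.8, -3.7]
width: 13.1
```

```bash
cat >> h.py <<'E'
def feel():
    s=ctrl.read_state(); y=s['tool_rot'][2]; r=np.array([np.cos(y),np.sin(y)]); t=np.array([-np.sin(y),np.cos(y)]); F=s['force']
    show(); print('yaw',np.degrees(y).round(2),'resist tang',round(-F[:2]@t,1),'radial toward nut',round(F[:2]@r,1),'Tz',round(s['torque'][2],2),'off x,y',(-(rel([*eefat(y),0],y)[0][:2])))
E
python3 - <<'E'
from h import *
feel()
E
```

```text
t 21.48 q [-0.69  0.66  0.5   2.16 -0.69  0.47 -0.89] p [448.4 133.3  58.6] rpy [ 3.136 -0.012  0.327] F [ 3.4 -0.8 -3.7] T [-0.46 -0.52 -0.  ] w 13.1
yaw 18.76 resist tang 1.8 radial toward nut 2.9 Tz -0.0 off x,y [1.5 1. ]
```

Emit:
play_rows:
  slide:
    - [0.2,-1.7,0]
    - [0.3,-3.3,0]
    - [0.4,-5.0,0]
    - [0.5,-6.6,0]
  turn: [0.0175,0.035,0.0525,0.07]
  fingers: [0,0,0,0]

```text
clock: 21.98
eef_pos: [446.4, 139.8, 58.5]
tool_rot: [3.137, -0.011, 0.256]
force: [2.2, -1.8, -2.0]
width: 13.3
```

```bash
python3 - <<'E'
from h import *
feel();im,d,p=snap('wrist','w19');feel()
cv2.imwrite('pics/w19z.png',cv2.resize(im[0:160,220:420],None,fx=3.7,fy=3.7,interpolation=2))
E
```

```text
t 21.98 q [-0.72  0.67  0.53  2.16 -0.72  0.48 -0.95] p [446.4 139.8  58.5] rpy [ 3.137 -0.011  0.256] F [ 2.2 -1.8 -2. ] T [-0.41 -0.64  0.07] w 13.3
yaw 14.68 resist tang 2.3 radial toward nut 1.7 Tz 0.07 off x,y [1.5 0.8]
t 22.02 q [-0.72  0.67  0.53  2.16 -0.72  0.48 -0.95] p [446.4 140.   58.5] rpy [ 3.137 -0.011  0.256] F [ 1.9 -2.6 -2.4] T [-0.5  -0.58 -0.06] w 13.5
yaw 14.67 resist tang 3.0 radial toward nut 1.2 Tz -0.06 off x,y [1.5 0.6]
```

View pics/w19z.png

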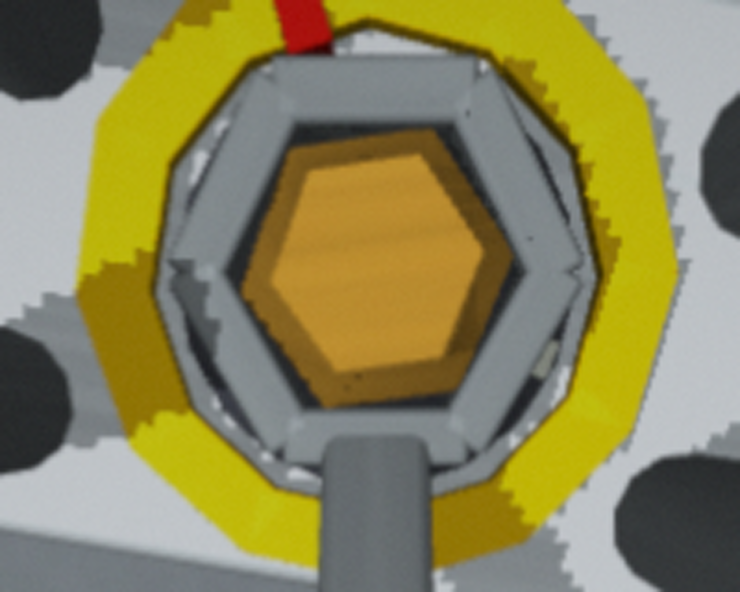

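Emit:
play_rows:
  slide:
    - [0.1,-1.7,0]
    - [0.2,-3.3,0]
    - [0.3,-5.0,0]
    - [0.4,-6.6,0]
  turn: [0.0175,0.035,0.0525,0.07]
  fingers: [0,0,0,0]

```text
clock: 22.52
eef_pos: [444.9, 146.5, 58.4]
tool_rot: [3.138, -0.011, 0.185]
force: [0.9, -2.6, -2.0]
width: 13.2
```

```bash
python3 - <<'E'
from h import *
feel()
E
```

```text
t 22.52 q [-0.75  0.67  0.55  2.15 -0.74  0.49 -1.02] p [444.9 146.5  58.4] rpy [ 3.138 -0.011  0.185] F [ 0.9 -2.6 -2. ] T [-0.61 -0.44  0.06] w 13.2
yaw 10.59 resist tang 2.8 radial toward nut 0.4 Tz 0.06 off x,y [1.4 0.6]
```

Emit:
play_rows:
  slide:
    - [0,-1.7,0]
    - [0.1,-3.3,0]
    - [0.2,-5.0,0]
    - [0.2,-6.6,0]
  turn: [0.0175,0.035,0.0525,0.07]
  fingers: [0,0,0,0]

```text
clock: 23.02
eef_pos: [443.9, 153.2, 58.4]
tool_rot: [3.139, -0.012, 0.114]
force: [1.4, -3.1, -1.0]
width: 13.3
```

```bash
python3 - <<'E'
from h import *
feel()
E
```

```text
t 23.02 q [-0.78  0.68  0.57  2.15 -0.76  0.51 -1.08] p [443.9 153.2  58.4] rpy [ 3.139 -0.012  0.114] F [ 1.4 -3.1 -1. ] T [-0.57 -0.43  0.09] w 13.3
yaw 6.51 resist tang 3.3 radial toward nut 1.0 Tz 0.09 off x,y [1.4 0.5]
```

Emit:
play_rows:
  slide:
    - [0,-1.7,0]
    - [0,-3.3,0]
    - [0,-5.0,0]
    - [0.1,-6.6,0]
  turn: [0.0175,0.035,0.0525,0.07]
  fingers: [0,0,0,0]

```text
clock: 23.52
eef_pos: [443.4, 159.4, 58.4]
tool_rot: [3.139, -0.012, 0.043]
force: [2.4, -4.8, -2.8]
width: 12.9
```

```bash
python3 - <<'E'
from h import *
feel();im,d,p=snap('wrist','w20');feel()
E
```

```text
t 23.52 q [-0.8   0.69  0.59  2.15 -0.78  0.52 -1.14] p [443.4 159.4  58.4] rpy [ 3.139 -0.012  0.043] F [ 2.4 -4.8 -2.8] T [-0.99 -0.54  0.34] w 12.9
yaw 2.46 resist tang 4.9 radial toward nut 2.2 Tz 0.34 off x,y [1.4 0.9]
t 23.57 q [-0.8   0.69  0.59  2.15 -0.78  0.52 -1.14] p [443.3 159.5  58.3] rpy [ 3.139 -0.012  0.043] F [ 2.5 -3.8 -1.9] T [-0.99 -0.7   0.27] w 12.9
yaw 2.45 resist tang 3.9 radial toward nut 2.4 Tz 0.27 off x,y [1.3 0.8]
```

View pics/w20.png

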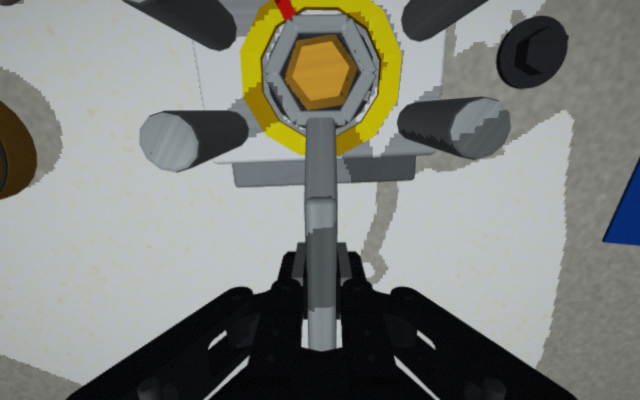

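```bash
cat >> h.py <<'E'
def redang(name):
    im,d,p=ld(name); hsv=cv2.cvtColor(im,cv2.COLOR_BGR2HSV)
    m=cv2.inRange(hsv,(0,150,50),(8,255,255))|cv2.inRange(hsv,(170,150,50),(180,255,255)); m[150:]=0;m[:,:200]=0;m[:,440:]=0
    vv,uu=np.nonzero(m); 
    if len(vv)<8: print(name,'few red'); return
    w=plane(p,np.c_[uu,vv],85.5)[:,:2]
    # yellow ring centre
    y=cv2.inRange(hsv,(22,120,50),(36,255,255)); y[170:]=0; y[:,:200]=0; y[:,440:]=0
    c=np.concatenate(cv2.findContours(y,0,1)[0]).reshape(-1,2); c=c[(c[:,1]>2)]
    wy=plane(p,cv2.convexHull(c).reshape(-1,2),85)[:,:2]
    A=np.c_[2*wy,np.ones(len(wy))]; s=np.linalg.lstsq(A,(wy**2).sum(1),rcond=None)[0]; ctr=s[:2]; R=np.sqrt(s[2]+ctr@ctr)
    out=[]
    for cc in (np.array([537.6,163.0]),ctr):
        v=w-cc; a=np.degrees(np.arctan2(v[:,1],v[:,0])); out+= [np.median(a).round(2),np.hypot(*v.T).min().round(1),np.hypot(*v.T).max().round(1)]
    print(name,len(vv),'ctr',ctr.round(1),'R',R.round(1),'ang',out)
E
python3 - <<'E'
from h import *
for n in ['w1','w7','w8','w9','w10','w11','w12','w13','w15','w16','w17','w18','w19','w20']: redang(n)
E
```

```text
w1 54 ctr [537.9 162.7] R 39.8 ang [np.float64(30.73), np.float64(28.3), np.float64(40.6), np.float64(31.4), np.float64(28.2), np.float64(40.5)]
w7 31 ctr [536.3 163.7] R 39.2 ang [np.float64(31.16), np.float64(28.1), np.float64(31.5), np.float64(28.79), np.float64(28.8), np.float64(32.4)]
w8 16 ctr [536.3 163.8] R 39.1 ang [np.float64(30.58), np.float64(28.0), np.float64(30.7), np.float64(28.09), np.float64(28.7), np.float64(31.5)]
w9 149 ctr [537.6 163.5] R 40.1 ang [np.float64(32.66), np.float64(33.3), np.float64(41.3), np.float64(32.0), np.float64(33.0), np.float64(41.0)]
w10 277 ctr [537.6 163.6] R 40.1 ang [np.float64(32.88), np.float64(28.6), np.float64(39.8), np.float64(32.07), np.float64(28.3), np.float64(39.5)]
w11 409 ctr [537.5 163.6] R 40.1 ang [np.float64(32.43), np.float64(27.6), np.float64(41.4), np.float64(31.47), np.float64(27.4), np.float64(41.2)]
w12 366 ctr [537.6 163.6] R 40.1 ang [np.float64(32.17), np.float64(27.8), np.float64(41.2), np.float64(31.31), np.float64(27.6), np.float64(40.9)]
w13 152 ctr [537.6 163.5] R 40.3 ang [np.float64(32.27), np.float64(32.8)
[... 258 characters left out ...]
 [np.float64(32.39), np.float64(33.0), np.float64(41.3), np.float64(31.8), np.float64(32.7), np.float64(41.0)]
w17 145 ctr [537.7 163.6] R 40.1 ang [np.float64(32.34), np.float64(34.3), np.float64(41.1), np.float64(31.66), np.float64(33.9), np.float64(40.7)]
w18 139 ctr [537.7 163.6] R 40.2 ang [np.float64(32.75), np.float64(27.4), np.float64(31.9), np.float64(31.88), np.float64(27.1), np.float64(31.6)]
w19 178 ctr [537.6 163.6] R 40.0 ang [np.float64(32.64), np.float64(27.9), np.float64(34.8), np.float64(31.8), np.float64(27.6), np.float64(34.4)]
w20 240 ctr [537.6 163.5] R 40.2 ang [np.float64(32.8), np.float64(28.9), np.float64(38.5), np.float64(32.05), np.float64(28.7), np.float64(38.2)]
```

Emit:
play_rows:
  slide:
    - [0,-1.7,0]
    - [0,-3.3,0]
    - [0,-3.3,0]
  turn: [0.0175,0.035,0.035]
  fingers: [0,0,0]

```text
clock: 23.95
eef_pos: [443.2, 162.1, 58.3]
tool_rot: [3.138, -0.012, 0.009]
force: [2.3, -5.6, -2.6]
width: 13.7
```

```bash
python3 - <<'E'
from h import *
feel();im,d,p=snap('wrist','w21');feel();redang('w21')
E
```

```text
t 23.95 q [-0.82  0.69  0.61  2.15 -0.79  0.52 -1.17] p [443.2 162.1  58.3] rpy [ 3.138 -0.012  0.009] F [ 2.3 -5.6 -2.6] T [-1.15 -0.61  0.53] w 13.7
yaw 0.49 resist tang 5.6 radial toward nut 2.2 Tz 0.53 off x,y [1.3 1.5]
t 24.0 q [-0.82  0.69  0.61  2.15 -0.79  0.52 -1.17] p [443.2 162.1  58.3] rpy [ 3.138 -0.012  0.009] F [ 2.1 -5.8 -2.8] T [-1.16 -0.52  0.53] w 13.3
yaw 0.49 resist tang 5.8 radial toward nut 2.0 Tz 0.53 off x,y [1.3 1.5]
w21 258 ctr [537.6 163.5] R 40.2 ang [np.float64(32.83), np.float64(28.8), np.float64(39.2), np.float64(32.14), np.float64(28.6), np.float64(38.9)]
```

Emit:
play_rows:
  slide:
    - [0,-1.7,0]
    - [0,-3.3,0]
    - [0,-3.3,0]
  turn: [0.0175,0.035,0.035]
  fingers: [0,0,0]

```text
clock: 24.38
eef_pos: [443.2, 165.0, 58.2]
tool_rot: [3.137, -0.012, -0.025]
force: [1.5, -3.9, -2.5]
width: 13.1
```

```bash
python3 - <<'E'
from h import *
feel();im,d,p=snap('wrist','w22');feel();redang('w22')
E
```

```text
t 24.38 q [-0.83  0.7   0.62  2.14 -0.8   0.53 -1.21] p [443.2 165.   58.2] rpy [ 3.137 -0.012 -0.025] F [ 1.5 -3.9 -2.5] T [-1.   -0.62  0.73] w 13.1
yaw -1.43 resist tang 3.9 radial toward nut 1.6 Tz 0.73 off x,y [1.3 1.7]
t 24.43 q [-0.83  0.7   0.62  2.14 -0.8   0.53 -1.21] p [443.2 165.   58.2] rpy [ 3.137 -0.012 -0.025] F [ 3.1 -4.6 -0.8] T [-1.03 -0.54  0.68] w 13.1
yaw -1.44 resist tang 4.5 radial toward nut 3.2 Tz 0.68 off x,y [1.4 1.8]
w22 257 ctr [537.6 163.5] R 40.2 ang [np.float64(31.03), np.float64(28.9), np.float64(39.2), np.float64(30.31), np.float64(28.7), np.float64(39.0)]
```

Emit:
play_rows:
  slide:
    - [0,-1.7,0]
    - [0,-3.3,0]
    - [0,-5.0,0]
    - [0,-5.0,0]
  turn: [0.0175,0.035,0.0525,0.0525]
  fingers: [0,0,0,0]

```text
clock: 24.92
eef_pos: [443.4, 169.7, 58.2]
tool_rot: [3.137, -0.013, -0.076]
force: [1.9, -4.4, -2.6]
width: 13.3
```

```bash
python3 - <<'E'
from h import *
feel();im,d,p=snap('wrist','w23');feel();redang('w23')
cv2.imwrite('pics/w23z.png',cv2.resize(im[0:160,220:420],None,fx=3.7,fy=3.7,interpolation=2))
E
```

```text
t 24.93 q [-0.85  0.7   0.63  2.14 -0.81  0.54 -1.25] p [443.4 169.7  58.2] rpy [ 3.137 -0.013 -0.076] F [ 1.9 -4.4 -2.6] T [-0.92 -0.63  0.72] w 13.3
yaw -4.35 resist tang 4.2 radial toward nut 2.2 Tz 0.72 off x,y [1.3 1.8]
t 24.98 q [-0.85  0.7   0.63  2.14 -0.81  0.54 -1.25] p [443.4 169.7  58.2] rpy [ 3.137 -0.013 -0.076] F [ 1.7 -3.6 -1.6] T [-0.96 -0.65  0.78] w 13.3
yaw -4.34 resist tang 3.5 radial toward nut 2.0 Tz 0.78 off x,y [1.3 1.8]
w23 257 ctr [537.7 163.5] R 40.2 ang [np.float64(28.2), np.float64(28.8), np.float64(39.1), np.float64(27.42), np.float64(28.5), np.float64(38.8)]
```

View pics/w23z.png

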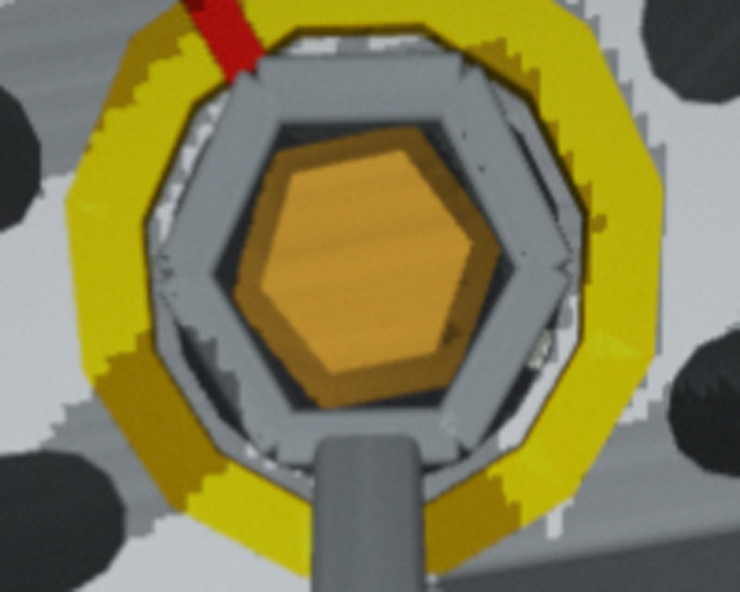

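Emit:
play_rows:
  slide:
    - [0.1,3.3,0]
    - [0.3,6.6,0]
    - [0.5,9.5,0]
    - [0.5,9.5,-2]
    - [0.5,9.5,-5]
  turn: [-0.035,-0.07,-0.1,-0.1,-0.1]
  fingers: [0,0,0,0,0]

```text
clock: 25.6
eef_pos: [443.3, 160.8, 63.2]
tool_rot: [3.136, -0.012, 0.025]
force: [4.5, 1.3, -5.4]
width: 13.3
```

```bash
python3 - <<'E'
from h import *
feel();im,d,p=snap('wrist','w24');feel();redang('w24')
cv2.imwrite('pics/w24z.png',cv2.resize(im[0:160,220:420],None,fx=3.7,fy=3.7,interpolation=2))
E
```

```text
t 25.6 q [-0.82  0.68  0.61  2.14 -0.77  0.53 -1.17] p [443.3 160.8  63.2] rpy [ 3.136 -0.012  0.025] F [ 4.5  1.3 -5.4] T [ 0.49 -0.88  0.19] w 13.3
yaw 1.41 resist tang -1.2 radial toward nut 4.6 Tz 0.19 off x,y [1.5 1.3]
t 25.65 q [-0.82  0.68  0.61  2.14 -0.77  0.53 -1.17] p [443.2 160.9  63.5] rpy [ 3.137 -0.012  0.025] F [ 2.9  1.3 -3.5] T [ 0.4  -0.75  0.16] w 13.4
yaw 1.42 resist tang -1.2 radial toward nut 2.9 Tz 0.16 off x,y [1.3 1.3]
w24 224 ctr [537.6 163.6] R 40.2 ang [np.float64(28.13), np.float64(29.2), np.float64(38.8), np.float64(27.26), np.float64(28.9), np.float64(38.5)]
```

View pics/w24z.png

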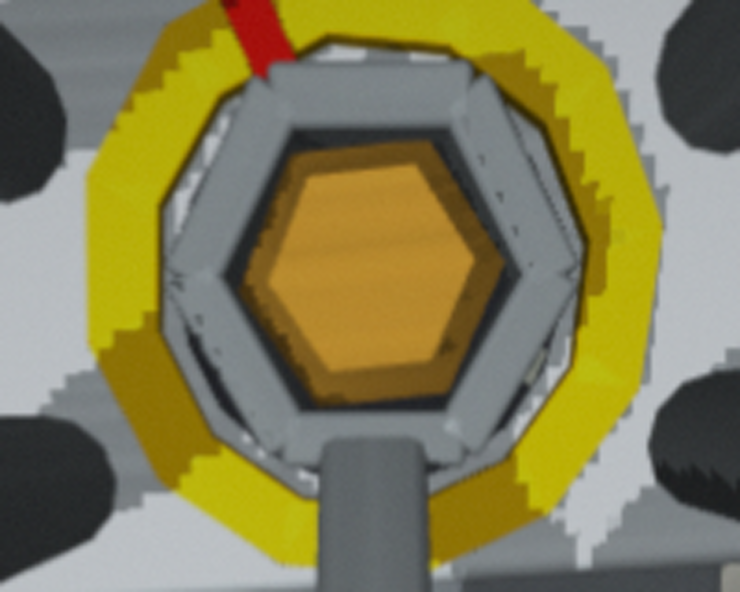

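Emit:
play_rows:
  slide:
    - [0.6,3.0,0]
    - [0.8,5.0,-3]
    - [0.8,5.0,-12]
    - [0.8,5.0,-30]
    - [0.8,5.0,-60]
  turn: [-0.03,-0.05,-0.05,-0.05,-0.05]
  fingers: [0,0,0,0,0]

```text
clock: 26.28
eef_pos: [441.3, 155.2, 123.8]
tool_rot: [3.135, -0.008, 0.073]
force: [0.2, -0.0, -3.1]
width: 13.3
```

```bash
python3 - <<'E'
from h import *
feel();im,d,p=snap('wrist','w25');feel();redang('w25')
E
```

```text
t 26.27 q [-0.9   0.59  0.74  2.1  -0.63  0.67 -1.23] p [441.3 155.2 123.8] rpy [ 3.135 -0.008  0.073] F [ 0.2 -0.  -3.1] T [ 0.05 -0.04  0.03] w 13.3
yaw 4.2 resist tang 0.0 radial toward nut 0.2 Tz 0.03 off x,y [-0.6  2.7]
t 26.32 q [-0.9   0.58  0.74  2.1  -0.63  0.67 -1.24] p [443.8 155.5 127.1] rpy [ 3.137 -0.014  0.073] F [ 0.2 -0.1 -0.4] T [ 0.06 -0.1   0.01] w 13.1
yaw 4.16 resist tang 0.1 radial toward nut 0.2 Tz 0.01 off x,y [2.6 2.4]
w25 few red
```

View pics/w25.png

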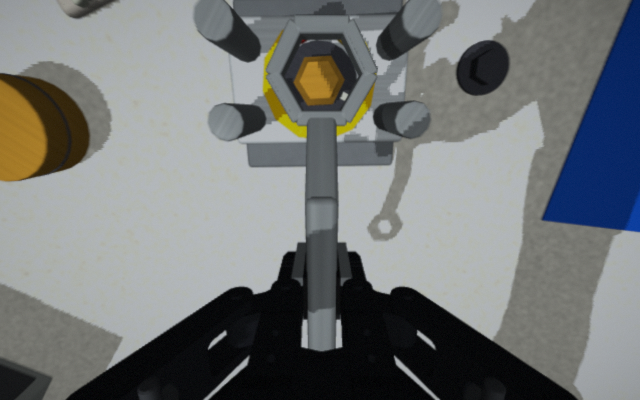

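```bash
python3 - <<'E'
from h import *
print(rel([444,155,150],0.07),rel([555,-204,150],-0.07))
E
```

```text
(array([  0.5,   0.6, -22.9]), np.float64(0.003)) (array([ 85.2, 366.7, -20.1]), np.float64(0.143))
```

Emit:
play_rows:
  slide:
    - [0,0,-24]
    - [6,50,-24]
    - [18,105,-24]
    - [32,160,-23]
    - [46,215,-22]
  turn: [0,0.02,0.06,0.1,0.143]
  fingers: [0,0,0,0,0]

```text
clock: 26.95
eef_pos: [504.1, -56.9, 150.6]
tool_rot: [3.14, -0.013, -0.072]
force: [0.7, 1.1, -2.5]
width: 13.3
```

```bash
python3 - <<'E'
from h import *
show();print(rel([555,-204,60],-0.08))
E
```

```text
t 26.95 q [-0.45  0.6   0.77  1.99 -0.59  0.78 -0.98] p [504.1 -56.9 150.6] rpy [ 3.14  -0.013 -0.072] F [ 0.7  1.1 -2.5] T [ 0.03 -0.06 -0.03] w 13.3
(array([ 60.3, 142.8,  91.7]), np.float64(0.008))
```

Emit:
play_rows:
  slide:
    - [22,50,0]
    - [44,100,5]
    - [60,143,25]
    - [60,143,60]
    - [60,143,90]
  turn: [0.008,0.008,0.008,0.008,0.008]
  fingers: [0,0,0,0,0]

```text
clock: 27.58
eef_pos: [552.9, -204.5, 60.1]
tool_rot: [3.141, -0.01, -0.083]
force: [0.0, 0.9, -2.8]
width: 13.1
```

Emit:
play_rows:
  slide:
    - [0,0,30]
    - [0,0,55]
    - [0,0,70]
    - [0,0,75]
    - [0,0,75]
  turn: [0,0,0,0,0]
  fingers: [0,0,0,0,0]

```text
clock: 28.2
eef_pos: [553.7, -204.9, -14.5]
tool_rot: [3.141, -0.01, -0.083]
force: [0.3, 0.1, -2.3]
width: 13.3
```

```bash
python3 - <<'E'
from h import *
show();im,d,p=snap('wrist','w26');show()
E
```

```text
t 28.2 q [-0.01  0.91  0.53  1.85 -0.79  0.59 -0.63] p [ 553.7 -204.9  -14.5] rpy [ 3.141 -0.01  -0.083] F [ 0.3  0.1 -2.3] T [-0.04  0.07 -0.03] w 13.3
t 28.25 q [-0.01  0.91  0.53  1.85 -0.79  0.59 -0.63] p [ 554.1 -205.   -14.1] rpy [ 3.14  -0.011 -0.083] F [-0.6  0.5 -2.8] T [ 0.02 -0.04 -0.01] w 13.3
```

View pics/w26.png

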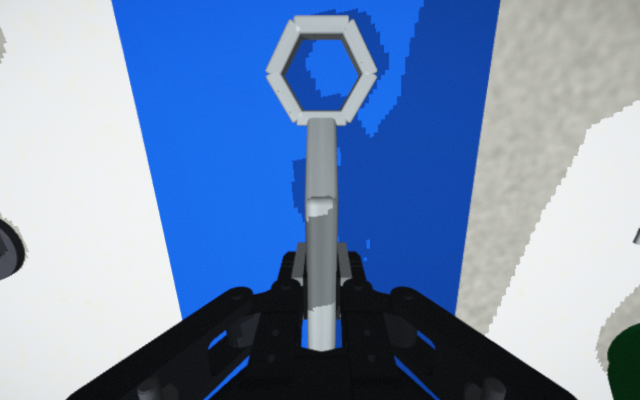

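Emit:
play_rows:
  slide:
    - [0,0,2.5]
    - [0,0,5]
    - [0,0,6.5]
    - [0,0,7.5]
    - [0,0,8.2]
  turn: [0,0,0,0,0]
  fingers: [0,0,0,0,0]

```text
clock: 28.88
eef_pos: [554.6, -205.0, -22.1]
tool_rot: [3.14, -0.012, -0.083]
force: [0.9, 0.1, 0.0]
width: 13.0
```

```bash
python3 - <<'E'
from h import *
show()
E
```

```text
t 28.88 q [-0.    0.92  0.52  1.85 -0.8   0.58 -0.62] p [ 554.6 -205.   -22.1] rpy [ 3.14  -0.012 -0.083] F [0.9 0.1 0. ] T [ 0.08  0.16 -0.06] w 13.0
```

Contact begins (force up by 3 N). A millimetre more, then release gently.

Emit:
play_rows:
  slide:
    - [0,0,0.6]
    - [0,0,0.8]
    - [0,0,0.8]
    - [0,0,0.8]
    - [0,0,0.8]
  turn: [0,0,0,0,0]
  fingers: [0,0,0.35,1,1]

```text
clock: 29.5
eef_pos: [554.5, -205.2, -23.0]
tool_rot: [3.14, -0.012, -0.083]
force: [-0.9, 0.5, -0.1]
width: 65.3
```

Emit:
play_rows:
  slide:
    - [0,0,0]
    - [0,0,-15]
    - [0,0,-50]
    - [0,0,-100]
    - [0,0,-150]
  turn: [0,0,0,0,0]
  fingers: [1,1,1,1,1]

```text
clock: 30.12
eef_pos: [552.6, -205.0, 129.4]
tool_rot: [3.14, -0.012, -0.083]
force: [0.8, -0.2, -0.2]
width: 85.3
```

```bash
python3 - <<'E'
from h import *
show();im,d,p=snap('wrist','w27');
print('bar',[dep(p,[(321,v)],d).round(1).tolist() for v in (30,150,180,210,240,270)])
E
```

```text
t 30.12 q [-0.12  0.72  0.71  1.78 -0.61  0.86 -0.77] p [ 552.6 -205.   129.4] rpy [ 3.14  -0.012 -0.083] F [ 0.8 -0.2 -0.2] T [ 0.02 -0.01 -0.04] w 85.3
bar [[[701.9, -217.8, 3.7]], [[595.6, -208.9, 49.1]], [[567.4, -206.6, 48.9]], [[537.0, -204.0, 48.2]], [[502.1, -201.1, 42.8]], [[448.5, -196.7, 13.2]]]
```

View pics/w27.png

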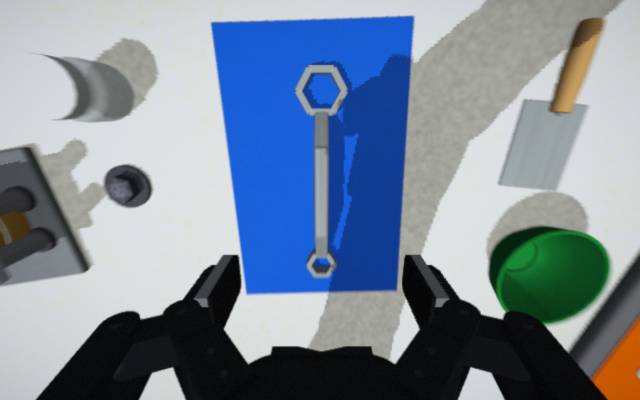

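Emit:
play_rows:
  slide:
    - [-15,-50,-60]
    - [-35,-105,-90]
    - [-55,-165,-95]
    - [-75,-225,-98]
    - [-90,-285,-100]
  turn: [0,-0.02,-0.04,-0.06,-0.08]
  fingers: [1,1,1,1,1]

```text
clock: 30.8
eef_pos: [491.4, 64.9, 232.9]
tool_rot: [3.137, -0.023, -0.004]
force: [1.3, 0.4, 0.2]
width: 85.3
```

Emit:
play_rows:
  slide:
    - [-15,-45,0]
    - [-25,-75,0]
    - [-25,-75,0]
    - [-25,-75,0]
  turn: [0,0,0,0]
  fingers: [1,1,1,1]

```text
clock: 31.3
eef_pos: [467.1, 139.1, 232.5]
tool_rot: [3.137, -0.024, -0.005]
force: [1.4, -0.4, 0.3]
width: 85.7
```

```bash
python3 - <<'E'
from h import *
show();im,d,p=snap('wrist','w28');snap('top','top1'); redang('w1');redang('w28')
cv2.imwrite('pics/w28z.png',np.hstack([cv2.resize(im,(400,250)),cv2.resize(cv2.imread('pics/top1.png'),(400,250))]))
E
```

```text
t 31.3 q [-0.98  0.47  0.91  1.94 -0.45  0.92 -1.43] p [467.1 139.1 232.5] rpy [ 3.137 -0.024 -0.005] F [ 1.4 -0.4  0.3] T [-0.03  0.02 -0.07] w 85.7
w1 54 ctr [537.9 162.7] R 39.8 ang [np.float64(30.73), np.float64(28.3), np.float64(40.6), np.float64(31.4), np.float64(28.2), np.float64(40.5)]
w28 53 ctr [537.6 163.5] R 39.9 ang [np.float64(27.93), np.float64(28.2), np.float64(40.7), np.float64(27.29), np.float64(28.0), np.float64(40.4)]
```

View pics/w28z.png

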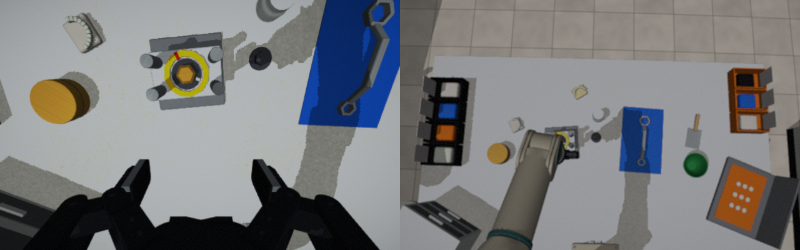

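The final look agrees with the seated measurements: the slip is about 4.2° (2.6 mm). The spanner is on the mat and everything else is where it was, so I'm handing in.

```bash
python3 - <<'E'
from h import *
print(ctrl.finish_job())
E
```

```text
the job is handed in; nothing more can be done
None
```

The nut is tight, the yellow ring slipped about 4°, and the spanner is back flat on the blue mat. I handed the job in at about 31 s; no verdict was reported.

**What I did:** I gripped the spanner, seated its large ring on the nut and turned in three strokes, lifting clear and reseating between them. The nut pulled up tight at very roughly 110° of turn. I stopped once the wrist camera showed the ring had slipped.

**Last checks:**
- **Ring slip:** The red mark moved from about 31.7° to 27.4°, which is about 2.7 mm at the mark (allowed 1.5–7.5 mm). The view after release, from above the press, read the same angle.
- **Forces:** I read at most about 6 N across the handle and about 1.1 N m on the nut. I didn't see the contact force on the press directly.
- **Spanner:** The top of its bar is at 48–49 mm along its length, so it lies flat. The middle of its handle is about 10 mm from the mat's middle.
- **Bystanders:** They look unmoved in the final top and wrist views; I checked by eye, not by measurement.

**What failed or disagreed:**
- **Missed first grasp:** The fingers shut above the bar because their tips sit about 43 mm short of the reported TCP, as two cameras showed. I reopened, went 43 mm lower and gripped properly; nothing was disturbed.
- **Bad reading after lifting the spanner:** One measurement of how it sat in the grip was about 6 mm off, apparently taken while the arm was still moving. A picture with the arm still agreed with the expected value.

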